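# Two tidy piles of hearing-aid things

### The job

Tidy the hearing-aid things on the sill into two neat centred piles, in this order: the grey dish on the round cork mat, the large tin upright in the dish, the small tin on the large tin, then the white charging case lying lengthways on the oblong cork mat, and last the clear battery organizer on top of the case, squared up with it. Lids stay up, and each thing is set down gently, not dropped. Leave the cleaning brush and the cactus where they are.

Things in the scene. Friction and masses are not known exactly. Their poses are not given: they have to be found in the camera images.
- mat_round: round cork mat, 110 mm across, 5 mm thick, fixed to the sill; origin at the centre of its underside, z up
- mat_oblong: oblong cork mat, 112 (its x) by 72 (its y) by 5 mm thick, fixed to the sill; origin at the centre of its underside, z up
- dish: loose grey ceramic dish, round, open at the top, 64 mm across the rim and 62 mm at the foot, 20 mm high, wall 4 mm, floor 5 mm thick (inside about 55 mm across, 15 mm deep), about 90 g; stands mouth up; grasp it across the outside; origin at the centre of its underside, z up
- tin_large: larger loose round aluminium tin with closed screw lid, 40 mm diameter, 40 mm high, flat top, about 70 g; stands lid up; origin at the centre of its underside, z up through the lid
- tin_small: smaller loose round aluminium tin with closed screw lid, 30 mm diameter, 20 mm high, flat top, about 30 g; stands lid up; origin at the centre of its underside, z up through the lid
- case: loose white plastic hearing-aid charging case, lid latched shut, 76 (its x) by 50 (its y) by 30 mm high, flat top, about 100 g; origin at the centre of its underside, z up through the lid
- organizer: loose closed clear acrylic battery organizer with six button cells in grey-walled compartments, 70 (its x) by 46 (its y) by 18 mm high, flat top and bottom, about 60 g; origin at the centre of its underside, z up
- brush: loose small stainless steel cleaning brush with a black head, lying flat, 104 mm long along its x, 11 mm wide, 10 mm high; to be left alone; origin about mid-length on its underside
- cactus: loose small terracotta pot with a round cactus, 58 mm across the rim, 67 mm high in all; to be left alone; origin at the centre of its underside
Not all that is in view belongs to the job. Leave any orange or pink look-alike of the case alone.

How it is judged (in metres and radians):
On the way, in this order (a step that is already met when the one before it is completed fails the run):
1. the dish stands on the round mat, let go (horizontal distance between dish and mat_round below 0.012 m and z of dish in the frame of mat_round between 0.002 and 0.008 m and angle between dish's own z axis and vertical below 0.1 rad and linear speed of dish below 0.02 m/s and contact force between the fingers and dish below 0.1 N), for 0.2 s.
2. the large tin stands upright on the dish's floor, let go (horizontal distance between tin_large and dish below 0.01 m and z of tin_large in the frame of dish between 0.002 and 0.008 m and angle between tin_large's own z axis and vertical below 0.1 rad and linear speed of tin_large below 0.02 m/s and contact force between the fingers and tin_large below 0.1 N), for 0.2 s.
3. the small tin stands on the large tin, let go (horizontal distance between tin_small and tin_large below 0.008 m and z of tin_small in the frame of tin_large between 0.037 and 0.043 m and angle between tin_small's own z axis and vertical below 0.1 rad and linear speed of tin_small below 0.02 m/s and contact force between the fingers and tin_small below 0.1 N), for 0.2 s.
4. the charging case lies on the oblong mat, lengthways along it, let go (horizontal distance between case and mat_oblong below 0.012 m and z of case in the frame of mat_oblong between 0.002 and 0.008 m and angle between case's own z axis and vertical below 0.1 rad and angle between the x axis of case and the x axis of mat_oblong, either way round below 0.26 rad and linear speed of case below 0.02 m/s and contact force between the fingers and case below 0.1 N), for 0.2 s.
5. the organizer lies on the case, squared up with it, let go (horizontal distance between organizer and case below 0.01 m and z of organizer in the frame of case between 0.027 and 0.033 m and angle between organizer's own z axis and vertical below 0.1 rad and angle between the x axis of organizer and the x axis of case, either way round below 0.26 rad and linear speed of organizer below 0.02 m/s and contact force between the fingers and organizer below 0.1 N), for 0.2 s.
At the end, for the whole second after the job is handed in: All released, at rest, upright within 0.1 rad, each on its support (height within 3 mm), centres within: dish on round mat 12 mm, large tin in dish 10, small tin on large 8, case on oblong mat 12, organizer on case 10 mm; the last two aligned within 0.26 rad, either way round (all of step 1 and all of step 2 and all of step 3 and all of step 4 and all of step 5); the robot touches nothing.
It fails at once if the brush is moved more than 20 mm (distance of brush from where it was at the start of the episode above 0.02 m).
It fails at once if the cactus is moved more than 20 mm (distance of cactus from where it was at the start of the episode above 0.02 m).
It fails at once if a thing is dropped (faster than 0.6 m/s out of the fingers) ((linear speed of dish above 0.6 m/s and contact force between the fingers and dish below 0.1 N) or (linear speed of tin_large above 0.6 m/s and contact force between the fingers and tin_large below 0.1 N) or (linear speed of tin_small above 0.6 m/s and contact force between the fingers and tin_small below 0.1 N) or (linear speed of case above 0.6 m/s and contact force between the fingers and case below 0.1 N) or (linear speed of organizer above 0.6 m/s and contact force between the fingers and organizer below 0.1 N)).
It also fails if it takes over 134 s, if anything falls off the work surface, if the arm or the gripper's body presses on something with over 40 N, if the wrist force passes 120 N, or if a joint passes its speed limit or range.

### The arm

A 6-joint arm with a two-finger parallel gripper is mounted at the origin on the work surface. World frame = base frame: x ahead of the robot, y to its left, z up, the work surface at z = 0. Lengths are in mm, angles in rad, forces in N, time in s.
With the tool pointing down it reaches from about 300 to 875 mm from the base axis. Payload 4.2 kg.
Tool frame: the origin (TCP) lies at the very end of the fingers, on their centre line; the grasp point (between the pads) lies 19 mm behind it; z points along the fingers, x is the direction in which the jaws open and shut, and the axes are right-handed (so a half turn about z gives the same grasp; the last joint's range is limited). The gripper opens to 85 mm and grips with 20 to 120 N. Pads are 22 mm wide; open, the fingers measure 114 mm over their backs; the gripper's body (76 mm by 85 mm) begins 54 mm behind the grasp point. The pads swing forward as they close: fully open they stand 13 mm farther back than shut.
Start: joints at [-1.268, 0.32, 1.565, -0, 1.257, -0.02], TCP at [182.407, -545.319, 197.538] pointing down, gripper open.
Joint ranges: [-3.11, 3.11], [-0.84, 2.01], [0.21, 2.61], [-1.34, 4.49], [0.05, 2.63], [-2.56, 2.56]. Speed limits (rad/s): [2.57, 2.57, 3.14, 3.14, 3.14, 3.14].

### API

Orientations are given as a rotation vector (axis times angle).
In Python, from bench import telemetry, viewer, arm gives the robot as it stands. The module is installed in compiled form; this text tells all that it offers.
- The arm moves only by the tool jog_arm, never from a script. Its argument "commands" is one flat list of numbers, 7 for each row, row after row: the closure, from -1 (fully open) to 1 (shut), so that 0 is half open, then the shift along the world's x, y, z in mm, then the turn, a rotation vector about the world's x, y, z in degrees. In form: [fingers, x, y, z, wx, wy, wz, fingers, x, y, z, wx, wy, wz, ...]. A call has 1 to 8 rows; each row shifts and turns the commanded pose from where the row before left it; what a row does not reach is not made up. A row lasts 1/12 s, in which the tool goes at most 41.7 mm and 7.16 degrees, less where a joint would pass 70% of its speed; a pose out of reach is approached as far as the arm can. A call is refused whole if a number of a shift passes 41.7 or a number of a turn 7.16, either way. A call with a gripper value outside its range is refused whole. The fingers move at their own pace and stop on an object; the grip force is fixed at half the most. Time passes only in rows, so rows that do not move let the fingers close. It gives the time, the measured TCP pose, the force and the opening at its end, in the units of the state.
- telemetry.observe(): the state, without advancing time (a new reading comes with each control period).
- viewer.grab_frame(name): name is "scene" or "top" or "wrist"; returns a dict with "img" (420x560x3 uint8, red, green, blue), "vertical_fov" (degrees; the focal length in pixels is half the picture's height over the tangent of half this angle, whatever the lens; pixels are square), "cx", "cy" (the principal point, pixels), "R" (3x3) and "t" (3): a world point X has camera coordinates R X + t; the wrist camera has in their place "mount" (4x4, takes a point from camera to tool coordinates, whose origin is the TCP and whose axes are the tool frame's). Camera axes: x right, y down, z forward; pixel columns grow to the right and rows downward; lengths in mm; the calibration is good to about 2 mm. A picture is of the moment at which its call begins: read the wrist's pose just before it. There is no depth.
- arm.close_job(): hands the job in, once; it reports no verdict.
The state is a dict: "time_s": time; "q": joint angles; "joint_velocities": joint speeds; "effort": joint torques, N m; "eef_pos": TCP position; "orientation": TCP orientation; "contact_force": force on the tool from outside, world axes, zero at the start; "torque": the same for the moment, N m; "opening": finger opening in mm.
Only numpy, scipy, OpenCV 4.12 (cv2) and the standard library are available. Lean on these libraries where they do the work, as an engineer would, in place of code of your own. Each camera call takes 0.05 s, during which the arm holds its last target. There are 200 camera calls.

## Working session

There is one attempt and no reset: what is moved stays moved. The work goes in short steps, Python scripts to look and compute and a tool call to move; the robot and the scene stay as the last step left them, time stands still between calls to the robot, and variables do not carry over. Pictures are saved under pics/ and viewed, about 12 in all and at most 16, crops included, and the job is handed in when it is done.

Besides the shell and the picture viewer there is one more tool, called after "Request:" in YAML: its name, and indented under it one key for each argument. jog_arm: Moves the arm, as the interface text tells. Its arguments: {"type":"object","properties":{"commands":{"type":"array"}},"required":["commands"]}

```bash
mkdir -p pics
python3 - <<'E'
from bench import telemetry, viewer
import cv2
print(telemetry.observe())
for n in("top","scene"):
    f=viewer.grab_frame(n); print(n,f["vertical_fov"],f["cx"],f["cy"],f["R"],f["t"],[k for k in f])
    cv2.imwrite(f"pics/{n}0.png",cv2.resize(f["img"][:,:,::-1],(800,600),interpolation=cv2.INTER_CUBIC))
E
```

```text
{'time_s': 0.0, 'q': array([-1.26800670e+00,  3.20294651e-01,  1.56570272e+00, -2.66096839e-05,
        1.25740425e+00, -1.99666161e-02]), 'joint_velocities': array([ 0.00034682, -0.00087329, -0.00116412, -0.00099843,  0.00095645,
       -0.00024981]), 'effort': array([ 8.77736747e-04, -4.15521491e+01, -2.34158260e+01,  2.15104342e-04,
        8.22563481e-03,  3.57463584e-06]), 'eef_pos': array([ 182.22529668, -544.77918737,  196.67154378]), 'orientation': array([-2.54865775e+00,  1.83500600e+00,  2.29547267e-03]), 'contact_force': array([ 0.14515228, -0.39865674, -0.19385918]), 'torque': array([0.01907236, 0.04681098, 0.01425345]), 'opening': 85.27917516269048}
top 54.628519735698546 280.4187202655703 209.04735306774094 [[-0.00717072 -0.99987166 -0.01432668]
 [-0.99145587  0.00897498 -0.13013339]
 [ 0.13024527  0.01327112 -0.99139298]] [  2.82516252 541.2510623  862.58586044] ['img', 'vertical_fov', 'cx', 'cy', 'R', 't']
scene 52.77514085687798 286.40147867995194 207.89463335838735 [[ 0.70447637  0.70957521 -0.01469898]
 [ 0.50488082 -0.51559368 -0.69228499]
 [-0.49880697  0.48027719 -0.72147448]] [-365.00928397 -242.41272089 1273.61860603] ['img', 'vertical_fov', 'cx', 'cy', 'R', 't']
```

View pics/top0.png

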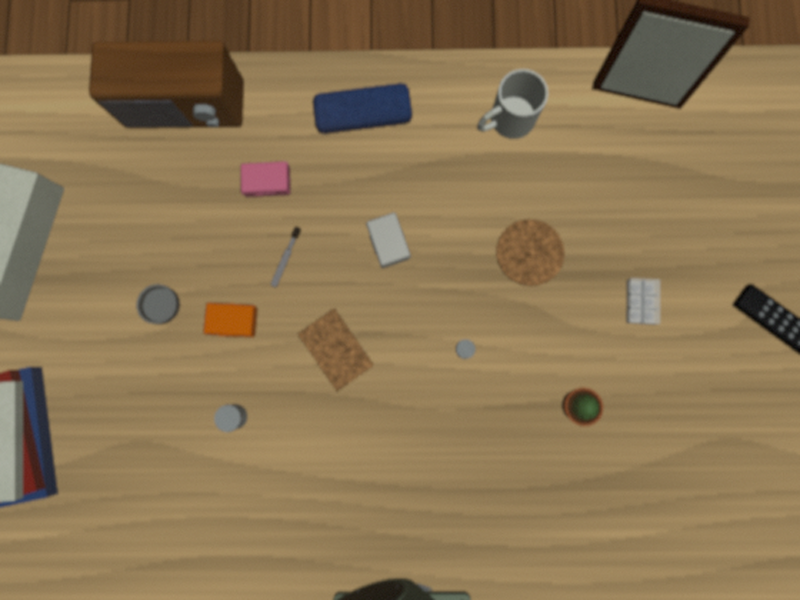

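View pics/scene0.png

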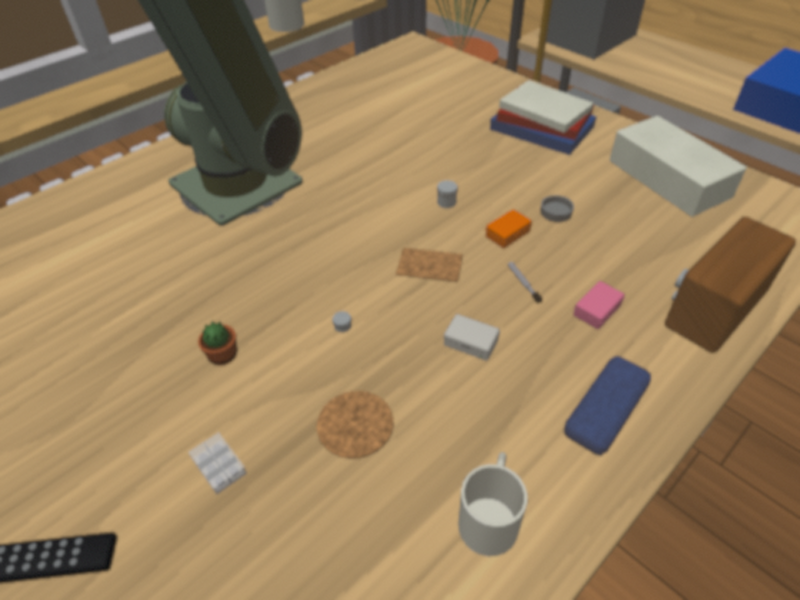

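The top view (800x600) shows: dish (158,304), large tin (230,417), small tin (466,349), white case (388,240), clear organizer (644,300), round mat (530,252), oblong mat (336,349), brush (286,257) and cactus (584,406). Candidates for the case are white (388,240), orange (230,320) and pink (265,178). Only the white one fits the description. I'll segment these and confirm them in an enlarged crop.

```bash
cat > h.py <<'E'
import numpy as np, cv2
from bench import telemetry, viewer
from scipy.spatial.transform import Rotation as Ro
def K(f):
    F=f["img"].shape[0]/2/np.tan(np.radians(f["vertical_fov"]/2)); return F,f["cx"],f["cy"]
def w2p(f,X):
    c=np.asarray(X,float)@np.array(f["R"]).T+f["t"]; F,cx,cy=K(f); return np.c_[cx+F*c[:,0]/c[:,2],cy+F*c[:,1]/c[:,2]]
def p2w(f,p,h):
    F,cx,cy=K(f); p=np.atleast_2d(p).astype(float); d=np.c_[(p[:,0]-cx)/F,(p[:,1]-cy)/F,np.ones(len(p))]@np.array(f["R"])
    o=-np.array(f["R"]).T@np.array(f["t"]); return o+d*((h-o[2])/d[:,2])[:,None]
def grab(n):
    s=telemetry.observe(); f=viewer.grab_frame(n)
    if n=="wrist":
        T=np.eye(4);T[:3,:3]=Ro.from_rotvec(s["orientation"]).as_matrix();T[:3,3]=s["eef_pos"]
        C=np.linalg.inv(T@np.array(f["mount"])); f["R"]=C[:3,:3]; f["t"]=C[:3,3]
    return f
def save(f,name,box=None,k=1):
    im=f["img"][:,:,::-1]
    if box: x,y,w,h=box; im=im[y:y+h,x:x+w]
    cv2.imwrite(f"pics/{name}.png",cv2.resize(im,None,fx=k,fy=k,interpolation=cv2.INTER_CUBIC))
E
python3 - <<'E'
from h import *
f=grab("top"); im=f["img"].astype(float)
a,b=[],[]
bg=cv2.medianBlur(f["img"],5)
P=dict(dish=(158,304),tl=(230,417),ts=(466,349),case=(388,240),org=(644,300),mr=(530,252),mo=(336,349))
tiles=[]
for n,(x,y) in P.items():
    x,y=int(x*.7),int(y*.7); t=f["img"][y-30:y+30,x-30:x+30,::-1]
    t=cv2.resize(t,(240,240),interpolation=cv2.INTER_CUBIC)
    for i in range(6): cv2.putText(t,str(x-30+i*10),(i*40,8),0,.3,(0,0,255)); cv2.putText(t,str(y-30+i*10),(0,i*40+4),0,.3,(255,0,0)); cv2.line(t,(i*40,0),(i*40,3),(0,0,255));cv2.line(t,(0,i*40),(3,i*40),(255,0,0))
    tiles.append(t)
tiles.append(tiles[0]*0)
# 3x3
g=np.vstack([np.hstack(tiles[:3]),np.hstack(tiles[3:6])]); g2=np.hstack([tiles[6],tiles[7],tiles[7]])
cv2.imwrite("pics/tiles.png",cv2.resize(np.vstack([g,g2]),(600,600)) if 0 else np.vstack([g,g2])[:600])
lab=cv2.cvtColor(f["img"],cv2.COLOR_RGB2HSV)
for n,(x,y) in P.items():
    x,y=int(x*.7),int(y*.7); r=28
    roi=im[y-r:y+r,x-r:x+r]; edge=np.r_[roi[0],roi[-1],roi[:,0],roi[:,-1]]; B=np.median(edge,0)
    # chroma distance
    d=np.linalg.norm(roi-B,axis=2); m=(d>45).astype(np.uint8)
    m=cv2.morphologyEx(m,cv2.MORPH_CLOSE,np.ones((5,5))); 
    c=max(cv2.findContours(m,0,1)[0],key=cv2.contourArea)+[x-r,y-r]
    print(n,"rect",cv2.minAreaRect(c),cv2.minEnclosingCircle(c))
E
```

```text
dish rect ((110.64999389648438, 212.44998168945312), (29.415645599365234, 26.4457950592041), 8.130102157592773) ((110.64286041259766, 212.5), 14.854836463928223)
tl rect ((161.5, 291.5), (17.0, 21.0), 90.0) ((161.7608642578125, 291.59564208984375), 10.852221488952637)
ts rect ((325.2500305175781, 243.75003051757812), (9.899494171142578, 10.60660171508789), 45.0) ((325.31817626953125, 244.0), 5.681923866271973)
case rect ((271.3576354980469, 168.23358154296875), (34.00343322753906, 21.70068359375), 70.01689147949219) ((271.4404296875, 168.48550415039062), 19.03962516784668)
org rect ((450.5, 210.5), (31.0, 23.0), 90.0) ((450.0, 211.0), 18.60117530822754)
mr rect ((369.97027587890625, 176.2029571533203), (43.97484588623047, 45.663475036621094), 39.289405822753906) ((370.6065979003906, 176.88070678710938), 23.420263290405273)
mo rect ((234.5399932861328, 244.22000122070312), (50.599998474121094, 33.0), 53.13010025024414) ((233.31954956054688, 243.93609619140625), 28.13271713256836)
```

View pics/tiles.png

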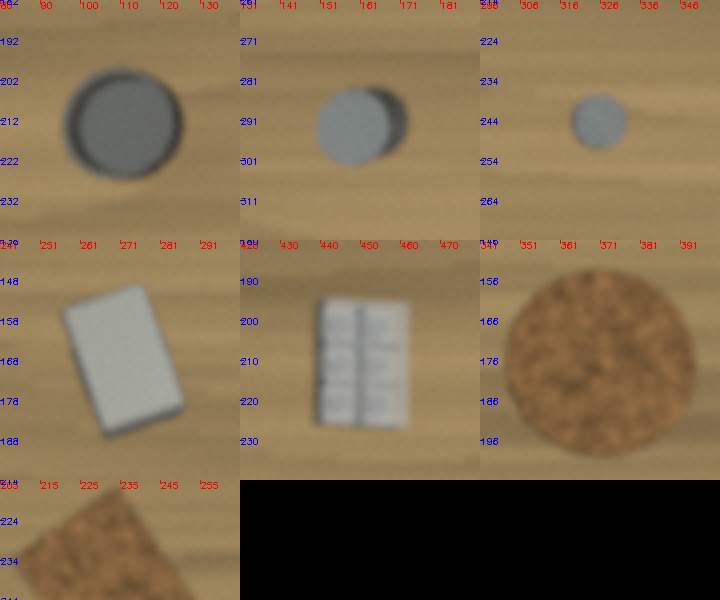

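The enlarged crops confirm the white case, the clear organizer with its cells, the dish mouth-up, both tins and both cork mats. I'll convert these to world positions.

Run:
```python
from h import *
f=grab("top"); s=grab("scene")
T=dict(dish=(110.5,212.7,20),tl=(159.5,292.7,40),ts=(325.8,244.2,20),case=(271.7,167.5,30),org=(451.6,210.9,18),mr=(371,176.8,5),mo=(235.2,244.6,5),orange=(161,223,30),cact=(409,284,50))
S=dict(dish=(556,204),tl=(447,186),ts=(342,317.5),case=(472,329),org=(217,458),mr=(355,422),mo=(430,264))
for n,(u,v,h) in T.items():
    t=p2w(f,(u,v),h)[0]; print(n,t.round(1), p2w(s,np.array(S[n])*.7,h)[0].round(1) if n in S else '')
def ang(a,b,h,n):
    d=np.diff(p2w(f,[a,b],h),axis=0)[0]; print(n,np.degrees(np.arctan2(d[1],d[0])).round(1),np.hypot(d[0],d[1]).round(1))
ang((241+62/4,138+70/4),(241+106/4,138+190/4),30,'case long');ang((241+140/4,138+45/4),(241+184/4,138+165/4),30,'case long')
ang((334*.7,309*.7),(373*.7,362*.7),5,'mo long');ang((299*.7,337*.7),(338*.7,390*.7),5,'mo long')
ang((420+84/4,180+60/4),(420+81/4,180+186/4),18,'org long');ang((420+169/4,180+62/4),(420+168/4,180+188/4),18,'org long')
ang((286*.7-8,0),(0,0),0,'') if 0 else None
o=telemetry.observe();R=Ro.from_rotvec(o["orientation"]).as_matrix();print(R.round(3))
```

```text
dish [538.4 382.3  20. ] [539.3 381.   20. ]
tl [361.8 259.4  40. ] [366.  256.5  40. ]
ts [ 463.7 -101.4   20. ] [ 468.2 -102.8   20. ]
case [636.5  17.5  30. ] [639.   18.6  30. ]
org [ 535.9 -384.2   18. ] [ 539.8 -382.8   18. ]
mr [ 618.2 -210.1    5. ] [ 622.3 -211.6    5. ]
mo [465.1 101.7   5. ] [471.3  99.2   5. ]
orange [513.1 264.   30. ] 
cact [ 377.3 -272.1   50. ] 
case long -160.4 73.5
case long -160.7 73.6
mo long -143.7 105.1
mo long -143.2 104.5
org long 175.3 71.2
org long 175.8 71.1
[[ 0.317 -0.948 -0.   ]
 [-0.948 -0.317  0.001]
 [-0.001 -0.    -1.   ]]
```

Request:
jog_arm:
  commands: [-1,16,37,0,0,0,0,-1,16,37,0,0,0,0,-1,16,37,0,0,0,0,-1,16,37,0,0,0,0,-1,16,37,0,0,0,0,-1,16,37,0,0,0,0,-1,16,37,0,0,0,0,-1,16,37,0,0,0,0]

```text
time_s: 0.92
eef_pos: [310.6, -247.5, 197.7]
orientation: [-2.549, 1.837, -0.001]
contact_force: [1.2, 0.2, 0.8]
opening: 85.4
```

Request:
jog_arm:
  commands: [-1,16,37,0,0,0,0,-1,16,37,0,0,0,0,-1,16,37,0,0,0,0,-1,16,37,0,0,0,0,-1,16,37,0,0,0,0,-1,16,37,0,0,0,0,-1,16,37,0,0,0,0,-1,16,37,0,0,0,0]

```text
time_s: 1.58
eef_pos: [438.7, 48.8, 197.7]
orientation: [-2.55, 1.835, -0.001]
contact_force: [1.5, -0.8, 0.5]
opening: 85.4
```

Request:
jog_arm:
  commands: [-1,11,37,0,0,0,0,-1,11,37,0,0,0,0,-1,11,37,0,0,0,0,-1,11,37,0,0,0,0,-1,11,37,0,0,0,0,-1,11,37,0,0,0,0,-1,11,37,0,0,0,0,-1,11,37,0,0,0,0]

```text
time_s: 2.25
eef_pos: [526.5, 344.6, 197.3]
orientation: [2.55, -1.835, 0.0]
contact_force: [0.8, 0.5, -0.2]
opening: 85.5
```

Run:
```python
from h import *
f=grab("wrist"); save(f,"w1"); print(np.array(f["mount"]).round(3),f["vertical_fov"])
print(w2p(f,[[539,381.5,20],[539,381.5,0]]).round(1)); print(telemetry.observe()["eef_pos"])
```

```text
[[ 1.00000e+00 -1.00000e-03  0.00000e+00 -2.80000e-02]
 [ 0.00000e+00  9.56000e-01  2.94000e-01 -7.43500e+01]
 [-0.00000e+00 -2.94000e-01  9.56000e-01 -1.75406e+02]
 [ 0.00000e+00  0.00000e+00  0.00000e+00  1.00000e+00]] 59.899145996616255
[[247.5 151.5]
 [249.2 148.6]]
[528.51623504 351.85184921 196.41160897]
```

View pics/w1.png

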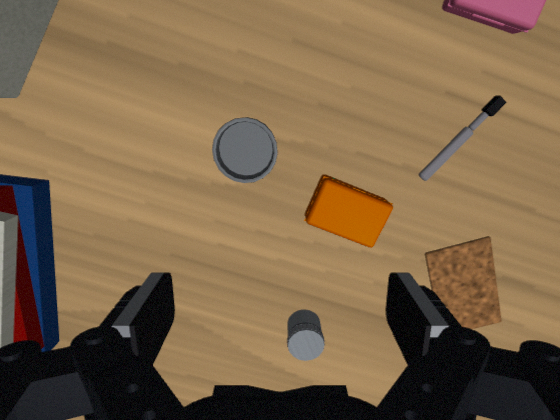

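The wrist view shows the dish rim centred at (245.5,149.5), the orange look-alike at (348,212), the large tin's top at (306,345), the brush at (462,138) and part of the oblong mat.

Run:
```python
from h import *
s=telemetry.observe();f=grab("wrist")
print("dish",p2w(f,(245.3,149.5),20),"tl",p2w(f,(306,345),40))
c=p2w(f,[(426,254),(490,238),(501,322)],5);print(c)
d=c[2]-c[1];print(np.degrees(np.arctan2(d[1],d[0])),np.linalg.norm(d)); print(s["eef_pos"],s["opening"])
```

```text
dish [[542.56796405 392.53465608  20.        ]] tl [[366.77647201 268.32197179  40.        ]]
[[494.81703014 173.00536264   5.        ]
 [533.9441172  116.00516283   5.        ]
 [444.90896025  54.19801063   5.        ]]
-145.2320761919819 108.38534603981684
[528.51623504 351.85184921 196.41160897] 85.31248438493161
```

Run:
```python
from h import *
s=telemetry.observe();print(s["time_s"],s["eef_pos"],s["joint_velocities"].round(2))
f=grab("wrist");s=telemetry.observe();print(s["time_s"],s["eef_pos"])
g=f["img"];save(f,"w2")
for (x,y,w,h,r0,r1) in((200,105,95,90,25,40),(270,300,70,80,12,24)):
    gr=cv2.cvtColor(g[y:y+h,x:x+w],cv2.COLOR_RGB2GRAY)
    c=cv2.HoughCircles(cv2.medianBlur(gr,3),cv2.HOUGH_GRADIENT_ALT,1,5,param1=150,param2=.6,minRadius=r0,maxRadius=r1)
    print(None if c is None else [(q+[x,y,0],p2w(f,(q+[x,y,0])[:2],20 if r0==25 else 40)) for q in c[0][:3]])
```

```text
2.35 [527.26399421 347.78690073 196.14873138] [-0.05 -0.05  0.08 -0.05  0.04 -0.03]
2.4 [526.40121121 344.87333068 196.24256574]
[(array([249.        , 152.        ,  30.17338181]), array([[539.84905963, 383.58137346,  20.        ]]))]
[(array([311.        , 345.        ,  17.58084488]), array([[366.69683632, 258.17990789,  40.        ]])), (array([305.        , 348.        ,  17.23329544]), array([[361.02786555, 262.9868145 ,  40.        ]])), (array([306.       , 328.       ,  17.1709404]), array([[384.94955832, 270.50812775,  40.        ]]))]
```

Request:
jog_arm:
  commands: [-1,7,20,-20,0,0,0,-1,6,20,-35,0,0,0,-1,0,0,-35,0,0,0,-1,0,0,-35,0,0,0,-1,0,0,-25,0,0,0,-1,0,0,-15,0,0,0,-1,0,0,-10,0,0,0,-1,0,0,0,0,0,0]

```text
time_s: 3.07
eef_pos: [538.1, 380.6, 20.5]
orientation: [2.545, -1.834, -0.002]
contact_force: [-0.7, 0.1, -0.8]
opening: 85.4
```

Request:
jog_arm:
  commands: [-1,0,0,-8,0,0,0,-1,0,0,-6,0,0,0,-1,0,0,-4,0,0,0,-1,0,0,0,0,0,0]

```text
time_s: 3.4
eef_pos: [539.2, 382.5, 4.3]
orientation: [2.549, -1.835, -0.0]
contact_force: [0.0, -0.3, -1.1]
opening: 85.6
```

Request:
jog_arm:
  commands: [1,0,0,-1,0,0,0,1,0,0,0,0,0,0,1,0,0,0,0,0,0,1,0,0,0,0,0,0,1,0,0,0,0,0,0,1,0,0,0,0,0,0,1,0,0,0,0,0,0,1,0,0,0,0,0,0]

```text
time_s: 4.07
eef_pos: [539.4, 382.7, 3.5]
orientation: [-2.55, 1.836, -0.0]
contact_force: [0.1, 0.2, 0.2]
opening: 0.3
```

Run:
```python
from h import *
f=grab("wrist");w=f["img"]; t=grab("scene")["img"]
cv2.imwrite("pics/c3.png",np.hstack([w[::1,::1][:, :],t])[:,:,::-1][:,:].copy() if 0 else np.hstack([cv2.resize(w,(400,300)),cv2.resize(t[90:230,300:480],(386,300))])[:,:,::-1])
```

```text
(no output)
```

View pics/c3.png

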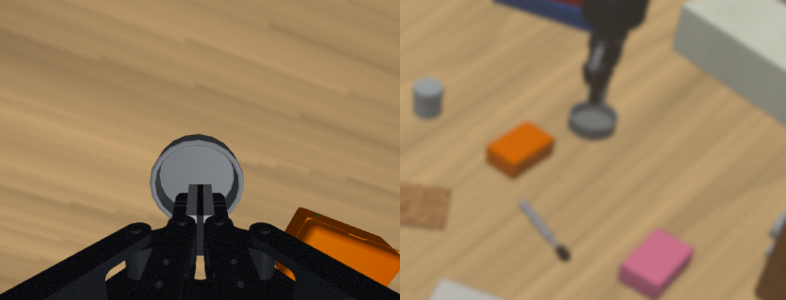

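The dish slipped out ahead of the closed fingers. In the left half, its rim is centred near (197,178), with the fingers at (200,195). I'll work out where it sits relative to the TCP.

Run:
```python
from h import *
s=telemetry.observe();f=grab("wrist");print(s["eef_pos"])
print("tcp px",w2p(f,[s["eef_pos"]])); print(p2w(f,[(276,249),(276,192),(276,305)],20).round(1))
save(f,"w4",(180,160,200,150),4)
```

```text
[539.3921494  382.68526035   3.5303714 ]
tcp px [[279.74886279 246.11020599]]
[[544.1 386.1  20. ]
 [570.4 394.8  20. ]
 [515.5 376.7  20. ]]
```

View pics/w4.png

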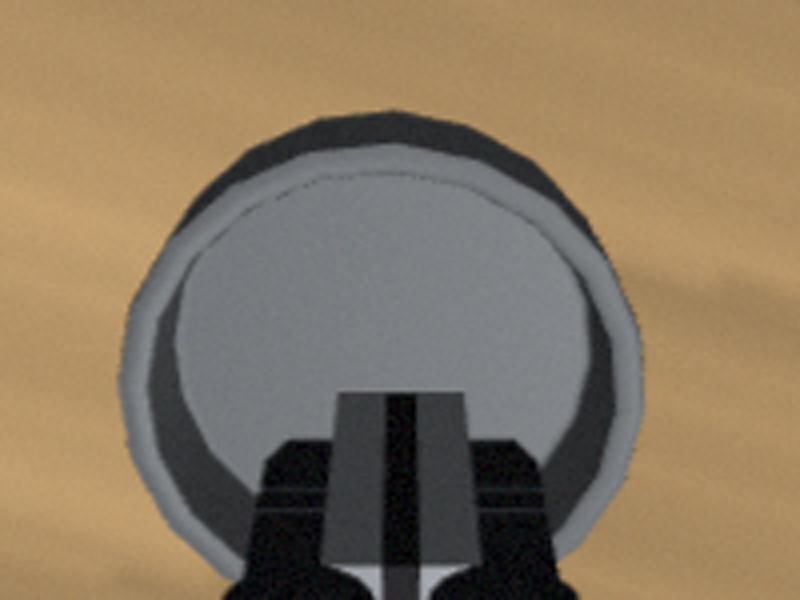

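The dish is upright and hardly moved. The fingers rode over its rim, because when open the tips sit about 13 mm above the TCP, so they have to go lower. I'll lift out, re-measure and retry.

Request:
jog_arm:
  commands: [1,0,0,6,0,0,0,1,0,0,20,0,0,0,1,0,0,30,0,0,0,-1,0,0,30,0,0,0,-1,-5,-10,20,0,0,0,-1,-5,-10,10,0,0,0,-1,0,0,0,0,0,0,-1,0,0,0,0,0,0]

```text
time_s: 4.88
eef_pos: [529.0, 362.0, 119.6]
orientation: [2.549, -1.836, -0.0]
contact_force: [-0.1, 0.2, 0.6]
opening: 60.4
```

Request:
jog_arm:
  commands: [-1,0,0,0,0,0,0,-1,0,0,0,0,0,0,-1,0,0,0,0,0,0,-1,0,0,0,0,0,0]

```text
time_s: 5.22
eef_pos: [529.1, 362.7, 118.3]
orientation: [2.548, -1.834, -0.001]
contact_force: [0.2, 0.2, 0.5]
opening: 85.6
```

Run:
```python
from h import *
s=telemetry.observe();f=grab("wrist");print(s["eef_pos"],s["opening"])
g=f["img"];save(f,"w5")
u,v=w2p(f,[[541,384,20]])[0];print(u,v)
x,y=int(u-70),max(0,int(v-70))
c=cv2.HoughCircles(cv2.medianBlur(cv2.cvtColor(g[y:y+140,x:x+140],cv2.COLOR_RGB2GRAY),3),cv2.HOUGH_GRADIENT_ALT,1,5,param1=150,param2=.6,minRadius=25,maxRadius=60)
print(None if c is None else [((q+[x,y,0]),p2w(f,(q+[x,y,0])[:2],20).round(1)) for q in c[0][:4]])
```

```text
[529.09610663 362.6823251  118.27546299] 85.63936619306155
258.0719256491901 173.47367512858773
[(array([256.        , 171.        ,  37.57859039]), array([[542.3, 386.1,  20. ]]))]
```

View pics/w5.png

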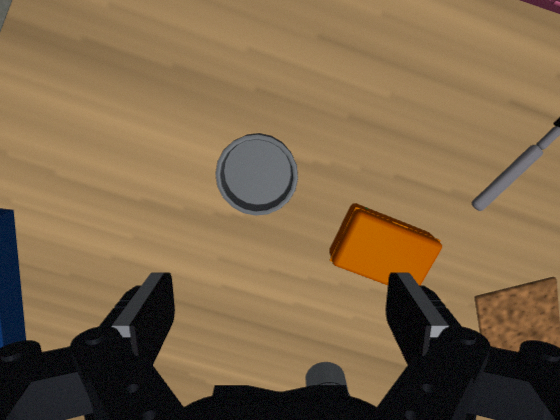

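The wrist view shows the dish upright with its rim centred at (258,174), which is about (541,384), so I need +12, +21.

Request:
jog_arm:
  commands: [-1,6,11,-20,0,0,0,-1,6,10,-25,0,0,0,-1,0,0,-25,0,0,0,-1,0,0,-20,0,0,0,-1,0,0,-15,0,0,0,-1,0,0,-10,0,0,0,-1,0,0,-5,0,0,0,-1,0,0,-2,0,0,0]

```text
time_s: 5.93
eef_pos: [541.2, 383.6, -3.3]
orientation: [2.549, -1.835, -0.0]
contact_force: [0.0, -0.0, 1.0]
opening: 85.5
```

Request:
jog_arm:
  commands: [1,0,0,0,0,0,0,1,0,0,0,0,0,0,1,0,0,0,0,0,0,1,0,0,0,0,0,0,1,0,0,0,0,0,0]

```text
time_s: 6.35
eef_pos: [541.8, 383.9, -1.7]
orientation: [-2.549, 1.835, -0.001]
contact_force: [-0.4, -0.8, 0.4]
opening: 25.6
```

Run:
```python
from h import *
s=telemetry.observe();f=grab("wrist");print(s["eef_pos"],s["opening"],s["contact_force"],f["cx"],f["cy"])
t=grab("scene"); u=w2p(t,[[541,384,20]])[0].astype(int)
w=cv2.resize(f["img"][130:330,160:400],(480,400),interpolation=2); a=cv2.resize(t["img"][u[1]-40:u[1]+30,u[0]-28:u[0]+28],(320,400),interpolation=2)
cv2.imwrite("pics/c6.png",np.hstack([w,a])[:,:,::-1])
```

```text
[541.7579088  383.88540777  -1.70538712] 25.592905059031718 [-0.39675571 -0.80463172  0.36168056] 279.790454506554 208.6097730116879
```

View pics/c6.png

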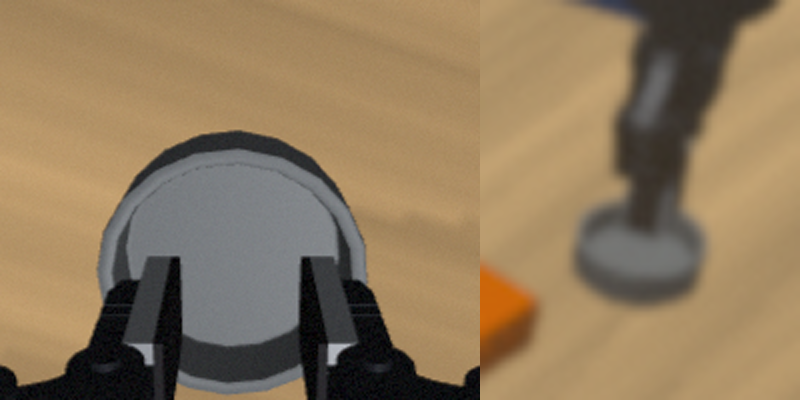

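The fingers are above the dish, not in it. Triangulating the visible tips (inner edges at (250,258) full-frame with a 25.6 mm gap) puts the real finger ends about 32 mm behind the reported TCP when shut and about 45 mm when open. I'll go lower by that much, watching the force.

Request:
jog_arm:
  commands: [-1,0,0,0,0,0,0,-1,0,0,0,0,0,0,-1,0,0,0,0,0,0,-1,0,0,0,0,0,0,-1,0,0,0,0,0,0,-1,0,0,-4,0,0,0,-1,0,0,-4,0,0,0,-1,0,0,-4,0,0,0]

```text
time_s: 7.12
eef_pos: [541.3, 383.6, -15.0]
orientation: [2.549, -1.835, -0.0]
contact_force: [0.2, -0.5, 0.6]
opening: 85.3
```

Request:
jog_arm:
  commands: [-1,0,0,-4,0,0,0,-1,0,0,-4,0,0,0,-1,0,0,-3,0,0,0,-1,0,0,-3,0,0,0,-1,0,0,-2,0,0,0,-1,0,0,0,0,0,0]

```text
time_s: 7.62
eef_pos: [541.1, 383.5, -31.0]
orientation: [2.549, -1.835, -0.0]
contact_force: [-0.7, 0.4, 0.1]
opening: 85.2
```

Request:
jog_arm:
  commands: [-1,0,0,-2,0,0,0,-1,0,0,-1,0,0,0,1,0,0,0,0,0,0,1,0,0,0,0,0,0,1,0,0,0,0,0,0,1,0,0,0,0,0,0,1,0,0,0,0,0,0,1,0,0,0,0,0,0]

```text
time_s: 8.28
eef_pos: [541.8, 384.0, -32.3]
orientation: [-2.548, 1.835, -0.001]
contact_force: [-1.8, 0.4, 5.8]
opening: 62.0
```

The dish is gripped, opening 62 mm. Next I'll lift it and carry it to the round mat.

Request:
jog_arm:
  commands: [1,0,0,3,0,0,0,1,0,0,8,0,0,0,1,0,0,15,0,0,0,1,0,0,20,0,0,0,1,0,0,20,0,0,0,1,0,-5,15,0,0,0,1,2,-12,9,0,0,0,1,3,-22,0,0,0,0]

```text
time_s: 8.95
eef_pos: [547.7, 346.3, 59.1]
orientation: [-2.547, 1.83, -0.003]
contact_force: [0.5, 0.3, -1.5]
opening: 62.0
```

Request:
jog_arm:
  commands: [1,4,-34,0,0,0,0,1,4,-38,0,0,0,0,1,4,-38,0,0,0,0,1,4,-38,0,0,0,0,1,4,-38,0,0,0,0,1,4,-38,0,0,0,0,1,4,-38,0,0,0,0,1,4,-38,0,0,0,0]

```text
time_s: 9.62
eef_pos: [577.6, 42.1, 56.4]
orientation: [2.549, -1.835, -0.001]
contact_force: [0.6, 0.1, -1.9]
opening: 61.8
```

Request:
jog_arm:
  commands: [1,4,-38,0,0,0,0,1,4,-38,0,0,0,0,1,4,-38,0,0,0,0,1,4,-34,0,0,0,0,1,3,-26,0,0,0,0,1,3,-18,0,0,0,0,1,2,-10,0,0,0,0,1,0,-4,0,0,0,0]

```text
time_s: 10.28
eef_pos: [602.0, -163.2, 56.2]
orientation: [2.547, -1.838, -0.0]
contact_force: [-0.1, 1.0, -1.7]
opening: 61.6
```

Request:
jog_arm:
  commands: [1,0,0,0,0,0,0,1,0,0,0,0,0,0,1,0,0,0,0,0,0]

```text
time_s: 10.53
eef_pos: [602.1, -160.0, 56.5]
orientation: [2.551, -1.834, -0.001]
contact_force: [-0.4, 0.8, -1.5]
opening: 62.0
```

Run:
```python
from h import *
s=telemetry.observe();f=grab("wrist");print(s["eef_pos"],s["opening"]); save(f,"w7",None,1)
print("mr predicted px",w2p(f,[[620,-210,5]]).round(1))
```

```text
[ 602.07068509 -160.00741515   56.45773663] 61.998903601931275
mr predicted px [[361.  213.6]]
```

View pics/w7.png

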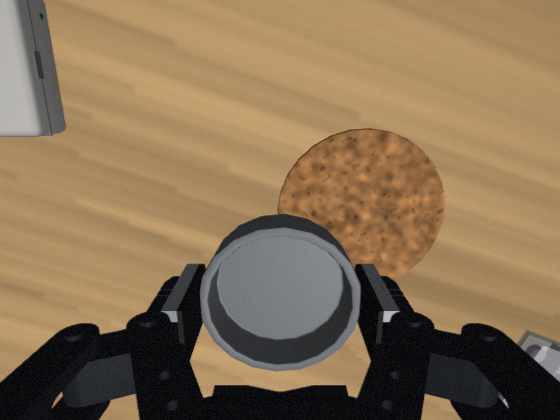

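The wrist view shows the dish held level, rim centre about (280.5,299), and the mat spanning columns 278–444 with its top edge at row 128. I'll fit both.

Run:
```python
from h import *
s=telemetry.observe();f=grab("wrist")
a=np.linspace(0,2*np.pi,360)
def fit(x,y,z,r):
    p=w2p(f,np.c_[x+r*np.cos(a),y+r*np.sin(a),0*a+z]);return p.min(0).round(1),p.max(0).round(1)
for x in(620,622,624): print(x,fit(x,-209.5,5,55))
for z in (104,109): print(z,p2w(f,(280.5,299),z).round(1),fit(*p2w(f,(280.5,299),z)[0][:2],z,32))
```

```text
620 (array([276.1, 127.8]), array([445. , 288.5]))
622 (array([277.1, 124.6]), array([446.3, 286.1]))
624 (array([278. , 121.4]), array([447.7, 283.7]))
104 [[ 599.8 -161.1  104. ]] (array([199.9, 223. ]), array([361.2, 365.7]))
109 [[ 602.7 -160.1  109. ]] (array([196.6, 219.7]), array([364.4, 368.3]))
```

Request:
jog_arm:
  commands: [1,6,-15,0,0,0,0,1,7,-18,-8,0,0,0,1,7,-15,-15,0,0,0,1,0,0,-20,0,0,0,1,0,0,-16,0,0,0,1,0,0,-10,0,0,0,1,0,0,-6,0,0,0,1,0,0,-2,0,0,0]

```text
time_s: 11.3
eef_pos: [622.0, -209.2, -21.8]
orientation: [2.549, -1.835, -0.003]
contact_force: [-0.5, 0.2, -0.6]
opening: 62.0
```

Request:
jog_arm:
  commands: [1,0,0,-2,0,0,0,1,0,0,-2,0,0,0,1,0,0,-1,0,0,0,1,0,0,0,0,0,0]

```text
time_s: 11.63
eef_pos: [622.7, -209.3, -24.9]
orientation: [-2.55, 1.835, -0.002]
contact_force: [0.7, 0.3, -1.5]
opening: 61.7
```

Request:
jog_arm:
  commands: [1,0,0,-1,0,0,0,1,0,0,0,0,0,0]

```text
time_s: 11.8
eef_pos: [622.6, -209.3, -26.2]
orientation: [-2.55, 1.835, -0.001]
contact_force: [-0.3, 0.2, -1.0]
opening: 62.1
```

Request:
jog_arm:
  commands: [1,0,0,-1,0,0,0,1,0,0,0,0,0,0]

```text
time_s: 11.97
eef_pos: [622.6, -209.4, -27.3]
orientation: [-2.549, 1.836, -0.001]
contact_force: [0.4, 0.0, -0.4]
opening: 61.5
```

Request:
jog_arm:
  commands: [1,0,0,-1,0,0,0,1,0,0,0,0,0,0,-1,0,0,0,0,0,0,-1,0,0,0,0,0,0,-1,0,0,0,0,0,0,-1,0,0,0,0,0,0,-1,0,0,0,0,0,0,-1,0,0,0,0,0,0]

```text
time_s: 12.63
eef_pos: [622.4, -209.3, -28.6]
orientation: [2.549, -1.836, -0.0]
contact_force: [-0.2, -0.3, 0.4]
opening: 85.7
```

Request:
jog_arm:
  commands: [-1,0,0,5,0,0,0,-1,0,0,10,0,0,0,-1,0,0,25,0,0,0,-1,0,0,35,0,0,0,-1,-20,0,25,0,0,0,-1,-35,0,10,0,0,0,-1,-20,0,0,0,0,0,-1,-5,0,0,0,0,0]

```text
time_s: 13.3
eef_pos: [539.7, -209.2, 83.7]
orientation: [2.549, -1.836, 0.001]
contact_force: [-0.7, 0.9, -1.2]
opening: 85.6
```

Request:
jog_arm:
  commands: [-1,0,0,0,0,0,0,-1,0,0,0,0,0,0,-1,0,0,0,0,0,0,-1,0,0,0,0,0,0]

```text
time_s: 13.63
eef_pos: [543.5, -209.4, 81.2]
orientation: [-2.55, 1.835, -0.0]
contact_force: [0.5, 0.2, 0.4]
opening: 85.1
```

Run:
```python
from h import *
s=telemetry.observe();f=grab("wrist");print(s["eef_pos"],s["opening"]); save(f,"w8",None,1)
u,v=w2p(f,[[620,-210,5]])[0];print(u,v,w2p(f,[[620,-210,25]]))
x,y=int(u-110),max(0,int(v-110))
g=cv2.medianBlur(cv2.cvtColor(f["img"][y:y+220,x:x+220],cv2.COLOR_RGB2GRAY),3)
for r0,r1,h in((60,110,5),(30,58,25)):
    c=cv2.HoughCircles(g,cv2.HOUGH_GRADIENT_ALT,1,5,param1=100,param2=.5,minRadius=r0,maxRadius=r1)
    print(None if c is None else [((q+[x,y,0]).round(1),p2w(f,(q+[x,y,0])[:2],h).round(1)) for q in c[0][:4]])
```

```text
[ 543.53245002 -209.35919837   81.15166645] 85.06787898237964
317.27136030239035 99.75337181232791 [[320.52046984 100.02485701]]
[(array([313.,  93.,  84.]), array([[ 623.1, -205.9,    5. ]])), (array([334. , 111. ,  66.7]), array([[ 616.8, -223.1,    5. ]])), (array([314. ,  75. ,  68.1]), array([[ 633.8, -202.7,    5. ]])), (array([309. , 113. ,  67.5]), array([[ 610.3, -207.7,    5. ]]))]
[(array([323. , 100. ,  46.3]), array([[ 620.5, -211.4,   25. ]])), (array([323. , 100. ,  53.7]), array([[ 620.5, -211.4,   25. ]])), (array([332. , 127. ,  51.1]), array([[ 607.2, -222.4,   25. ]])), (array([342. , 116. ,  52.5]), array([[ 615.3, -225.8,   25. ]]))]
```

View pics/w8.png

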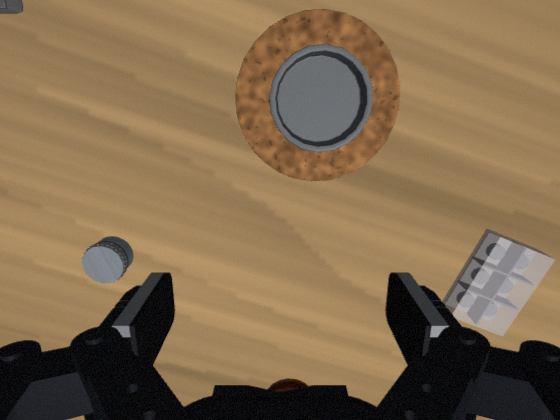

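The dish sits centred on the round mat: mat centre (317,95), rim centre (321,98), about 2 mm off. The small tin's top is at (106,260) and the organizer at (500,282). Next is the large tin.

Request:
jog_arm:
  commands: [-1,-8,18,0,0,0,0,-1,-15,36,0,0,0,0,-1,-15,36,0,0,0,0,-1,-15,36,0,0,0,0,-1,-15,36,0,0,0,0,-1,-15,36,0,0,0,0,-1,-15,36,0,0,0,0,-1,-15,36,0,0,0,0]

```text
time_s: 14.35
eef_pos: [429.1, 62.4, 81.4]
orientation: [-2.549, 1.836, -0.0]
contact_force: [0.4, 0.3, -0.7]
opening: 85.0
```

Request:
jog_arm:
  commands: [-1,-15,36,0,0,0,0,-1,-15,36,0,0,0,0,-1,-15,36,0,0,0,0,-1,-15,33,0,0,0,0,-1,-10,25,0,0,0,0,-1,-10,18,0,0,0,0,-1,-7,10,0,0,0,0,-1,-3,4,0,0,0,0]

```text
time_s: 15.02
eef_pos: [338.8, 260.6, 81.3]
orientation: [2.552, -1.832, -0.0]
contact_force: [0.1, -1.1, -0.2]
opening: 85.8
```

Request:
jog_arm:
  commands: [-1,0,0,0,0,0,0,-1,0,0,0,0,0,0,-1,0,0,0,0,0,0,-1,0,0,0,0,0,0]

```text
time_s: 15.35
eef_pos: [339.9, 258.0, 81.5]
orientation: [2.548, -1.837, 0.0]
contact_force: [-0.0, 0.6, 0.3]
opening: 85.2
```

```bash
cat >> h.py <<'E'
def circ(f,xy,h,r,win=60,n=4):
    """Hough circles of radius r mm at height h near xy"""
    u,v=w2p(f,[[*xy,h]])[0]; e=w2p(f,[[xy[0]+r,xy[1],h],[xy[0],xy[1]+r,h]])-[u,v]; R=np.linalg.norm(e,axis=1).mean()
    x,y=max(0,int(u-win-R)),max(0,int(v-win-R)); w=int(2*(win+R))
    g=cv2.medianBlur(cv2.cvtColor(f["img"][y:y+w,x:x+w],cv2.COLOR_RGB2GRAY),3)
    c=cv2.HoughCircles(g,cv2.HOUGH_GRADIENT_ALT,1,5,param1=100,param2=.5,minRadius=int(R*.85),maxRadius=int(R*1.15)+1)
    print("pred",u.round(1),v.round(1),"R",R.round(1),None if c is None else [((q+[x,y,0]).round(1).tolist(),p2w(f,(q+[x,y,0])[:2],h)[0].round(1).tolist()) for q in c[0][:n]])
E
python3 - <<'E'
from h import *
s=telemetry.observe();f=grab("wrist");print(s["eef_pos"],s["opening"]); save(f,"w9",None,1)
circ(f,(365,260),40,20)
E
```

```text
[339.89559872 258.04546088  81.49543319] 85.2050498095109
pred 289.7 182.2 R 33.0 [([291.0, 184.0, 33.0], [364.2, 258.9, 40.0])]
```

View pics/w9.png

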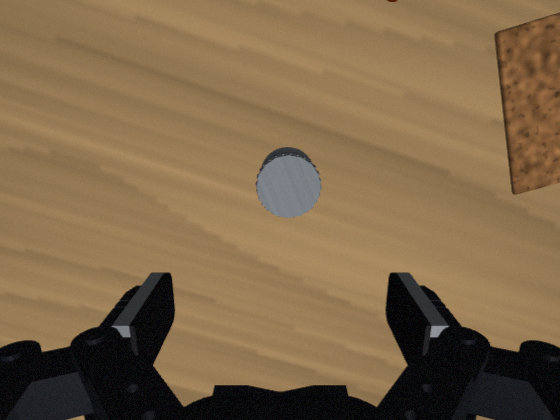

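The tin's top is centred at (289,185), about (363.7,259.7). I'll grip it high so the fingertips clear the dish rim.

Request:
jog_arm:
  commands: [-1,8,1,-10,0,0,0,-1,10,1,-18,0,0,0,-1,6,0,-20,0,0,0,-1,0,0,-18,0,0,0,-1,0,0,-13,0,0,0,-1,0,0,-8,0,0,0,-1,0,0,-5,0,0,0,-1,0,0,0,0,0,0]

```text
time_s: 16.07
eef_pos: [363.2, 260.2, -11.5]
orientation: [2.548, -1.835, -0.001]
contact_force: [0.2, -0.1, 1.3]
opening: 85.5
```

Request:
jog_arm:
  commands: [1,0,0,0,0,0,0,1,0,0,0,0,0,0,1,0,0,0,0,0,0,1,0,0,0,0,0,0,1,0,0,0,0,0,0,1,0,0,0,0,0,0]

```text
time_s: 16.57
eef_pos: [363.8, 261.0, -9.4]
orientation: [-2.549, 1.834, -0.001]
contact_force: [-1.3, -0.5, 5.8]
opening: 37.6
```

Request:
jog_arm:
  commands: [1,0,0,4,0,0,0,1,0,0,12,0,0,0,1,0,0,22,0,0,0,1,0,0,26,0,0,0,1,3,-7,18,0,0,0,1,8,-17,8,0,0,0,1,14,-30,0,0,0,0,1,16,-35,0,0,0,0]

```text
time_s: 17.23
eef_pos: [405.0, 171.9, 80.8]
orientation: [-2.55, 1.83, -0.002]
contact_force: [1.1, 0.0, -1.0]
opening: 37.6
```

Request:
jog_arm:
  commands: [1,16,-35,0,0,0,0,1,16,-35,0,0,0,0,1,16,-35,0,0,0,0,1,16,-35,0,0,0,0,1,16,-35,0,0,0,0,1,16,-35,0,0,0,0,1,16,-35,0,0,0,0,1,16,-35,0,0,0,0]

```text
time_s: 17.9
eef_pos: [532.7, -110.2, 79.9]
orientation: [-2.549, 1.836, -0.0]
contact_force: [0.6, -0.5, 0.3]
opening: 37.7
```

Request:
jog_arm:
  commands: [1,14,-30,0,0,0,0,1,10,-22,0,0,0,0,1,8,-16,0,0,0,0,1,4,-9,0,0,0,0,1,2,-4,0,0,0,0,1,0,0,0,0,0,0,1,0,0,0,0,0,0,1,0,0,0,0,0,0]

```text
time_s: 18.57
eef_pos: [569.8, -188.1, 79.6]
orientation: [2.551, -1.834, -0.001]
contact_force: [0.7, 0.2, -1.3]
opening: 37.9
```

Run:
```python
from h import *
s=telemetry.observe();f=grab("wrist");print(s["eef_pos"],s["opening"]); save(f,"w10",None,1)
circ(f,(621,-210.5),25,32);circ(f,(621,-210.5),25,28);circ(f,s["eef_pos"][:2],s["eef_pos"][2]+49,20,30)
```

```text
[ 569.78393331 -188.06687582   79.56317623] 37.89555668725407
pred 339.4 151.2 R 52.3 [([337.0, 148.0, 48.2], [622.4, -208.3, 25.0]), ([311.0, 164.0, 53.9], [607.7, -196.3, 25.0]), ([304.0, 144.0, 54.3], [618.1, -187.9, 25.0]), ([328.0, 144.0, 47.5], [622.9, -202.1, 25.0])]
pred 339.4 151.2 R 45.6 [([337.0, 146.0, 44.9], [623.5, -207.9, 25.0])]
pred 279.7 295.3 R 49.5 [([273.0, 307.0, 51.0], [564.0, -187.2, 128.6]), ([279.0, 296.0, 47.0], [569.4, -187.9, 128.6]), ([272.0, 273.0, 49.9], [578.0, -182.2, 128.6])]
```

View pics/w10.png

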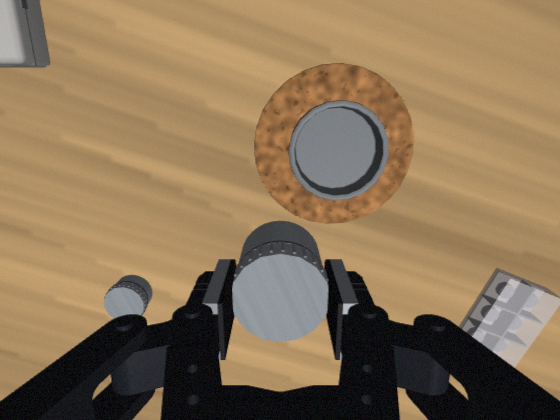

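The tin is upright in the grip at (280.5,294.5), and the dish rim is at (339,150), about (621.3,-210.3). I need +51.5, -22, then down.

Request:
jog_arm:
  commands: [1,8,-4,0,0,0,0,1,15,-6,0,0,0,0,1,15,-6,0,0,0,0,1,8,-4,-5,0,0,0,1,5,-2,-10,0,0,0,1,0,0,-15,0,0,0,1,0,0,-12,0,0,0,1,0,0,-8,0,0,0]

```text
time_s: 19.28
eef_pos: [619.7, -210.6, 26.9]
orientation: [2.549, -1.835, -0.006]
contact_force: [-0.6, -0.0, -0.5]
opening: 37.3
```

Request:
jog_arm:
  commands: [1,0,0,-6,0,0,0,1,0,0,-5,0,0,0,1,0,0,-5,0,0,0,1,0,0,-4,0,0,0,1,0,0,-3,0,0,0,1,0,0,-2,0,0,0,1,0,0,0,0,0,0]

```text
time_s: 19.87
eef_pos: [621.3, -211.3, 4.3]
orientation: [2.549, -1.836, -0.0]
contact_force: [-0.8, -0.2, -1.0]
opening: 37.7
```

Request:
jog_arm:
  commands: [1,0,0,-2,0,0,0,1,0,0,0,0,0,0]

```text
time_s: 20.03
eef_pos: [621.4, -211.3, 2.5]
orientation: [2.549, -1.836, 0.0]
contact_force: [0.5, -0.4, -0.4]
opening: 38.0
```

Request:
jog_arm:
  commands: [1,0,0,-1,0,0,0,1,0,0,0,0,0,0]

```text
time_s: 20.2
eef_pos: [621.4, -211.3, 1.6]
orientation: [2.55, -1.835, 0.0]
contact_force: [-0.5, 0.2, -1.3]
opening: 37.5
```

Request:
jog_arm:
  commands: [1,0,0,-1,0,0,0,1,0,0,0,0,0,0]

```text
time_s: 20.37
eef_pos: [621.6, -211.4, 0.7]
orientation: [2.55, -1.836, 0.001]
contact_force: [0.1, -0.2, -0.5]
opening: 37.4
```

Request:
jog_arm:
  commands: [1,0,0,-1,0,0,0,1,0,0,0,0,0,0]

```text
time_s: 20.53
eef_pos: [621.6, -211.4, 0.7]
orientation: [-2.549, 1.836, -0.001]
contact_force: [-0.8, 0.5, 5.2]
opening: 37.7
```

Request:
jog_arm:
  commands: [0.4,0,0,0,0,0,0,0.2,0,0,0,0,0,0,-1,0,0,0,0,0,0,-1,0,0,0,0,0,0,-1,0,0,0,0,0,0,-1,0,0,5,0,0,0,-1,0,0,12,0,0,0,-1,0,0,25,0,0,0]

```text
time_s: 21.2
eef_pos: [619.4, -210.6, 39.7]
orientation: [2.548, -1.835, -0.009]
contact_force: [-0.4, -0.0, -0.2]
opening: 85.7
```

Request:
jog_arm:
  commands: [-1,0,0,30,0,0,0,-1,-15,8,15,0,0,0,-1,-30,16,5,0,0,0,-1,-35,20,0,0,0,0,-1,-35,20,0,0,0,0,-1,-25,15,0,0,0,0,-1,-15,8,0,0,0,0,-1,-5,3,0,0,0,0]

```text
time_s: 21.87
eef_pos: [458.8, -120.1, 92.6]
orientation: [2.55, -1.835, -0.001]
contact_force: [-0.3, 0.3, 0.2]
opening: 85.4
```

Request:
jog_arm:
  commands: [-1,0,0,0,0,0,0,-1,0,0,0,0,0,0,-1,0,0,0,0,0,0,-1,0,0,0,0,0,0]

```text
time_s: 22.2
eef_pos: [462.9, -122.0, 91.6]
orientation: [-2.549, 1.836, -0.002]
contact_force: [1.1, -0.2, 0.2]
opening: 85.3
```

Run:
```python
from h import *
s=telemetry.observe();f=grab("wrist");print(s["eef_pos"],s["opening"]); save(f,"w11",None,1)
circ(f,(466,-101),20,15); circ(f,(621,-211),50,20)
t=grab("top"); save(t,"t2"); print(w2p(t,[[621,-211,50],[621,-211,25],[620,-210,5]]))
```

```text
[ 462.86608088 -121.97866789   91.62989491] 85.27735872457905
pred 252.6 193.4 R 21.3 [([252.0, 193.0, 21.6], [466.1, -100.5, 20.0])]
pred 532.6 3.1 R 40.9 [([496.0, 25.0, 37.9], [605.4, -197.6, 50.0])]
[[375.6185975  171.24487067]
 [373.20139534 173.71221195]
 [370.93976279 176.02259015]]
```

Request:
jog_arm:
  commands: [-1,2,11,-15,0,0,0,-1,1,10,-25,0,0,0,-1,0,0,-25,0,0,0,-1,0,0,-22,0,0,0,-1,0,0,-15,0,0,0,-1,0,0,-10,0,0,0,-1,0,0,-5,0,0,0,-1,0,0,-1,0,0,0]

```text
time_s: 22.97
eef_pos: [464.1, -100.4, -27.5]
orientation: [2.549, -1.835, -0.003]
contact_force: [0.1, -0.3, -0.1]
opening: 85.5
```

Request:
jog_arm:
  commands: [1,0,0,0,0,0,0,1,0,0,0,0,0,0,1,0,0,0,0,0,0,1,0,0,0,0,0,0,1,0,0,0,0,0,0,1,0,0,0,0,0,0,1,0,0,0,0,0,0]

```text
time_s: 23.55
eef_pos: [464.9, -100.4, -25.6]
orientation: [-2.549, 1.835, -0.002]
contact_force: [-0.4, -0.3, 5.4]
opening: 27.1
```

Request:
jog_arm:
  commands: [1,0,0,4,0,0,0,1,0,0,12,0,0,0,1,0,0,22,0,0,0,1,0,0,28,0,0,0,1,5,-5,25,0,0,0,1,15,-14,12,0,0,0,1,25,-24,7,0,0,0,1,25,-24,0,0,0,0]

```text
time_s: 24.22
eef_pos: [536.1, -168.0, 86.5]
orientation: [-2.549, 1.833, -0.007]
contact_force: [1.1, -0.2, 0.1]
opening: 26.8
```

Request:
jog_arm:
  commands: [1,15,-14,0,0,0,0,1,8,-7,0,0,0,0,1,3,-2,0,0,0,0,1,0,0,0,0,0,0,1,0,0,0,0,0,0,1,0,0,0,0,0,0]

```text
time_s: 24.72
eef_pos: [559.1, -189.2, 83.4]
orientation: [2.55, -1.834, -0.003]
contact_force: [-0.3, 0.2, -0.2]
opening: 27.0
```

Run:
```python
from h import *
s=telemetry.observe();f=grab("wrist");print(s["eef_pos"],s["opening"]); save(f,"w12",None,1)
circ(f,(621.5,-211),50,20);circ(f,(621.5,-211),25,32); circ(f,s["eef_pos"][:2],s["eef_pos"][2]+46,15,30)
```

```text
[ 559.13152737 -189.21980662   83.39649628] 26.954059409351352
pred 351.4 137.4 R 36.3 [([352.0, 138.0, 36.0], [621.3, -211.5, 50.0]), ([335.0, 137.0, 37.6], [618.8, -202.2, 50.0]), ([349.0, 124.0, 36.7], [627.9, -207.0, 50.0])]
pred 343.9 133.1 R 52.6 [([343.0, 134.0, 48.3], [620.8, -210.6, 25.0]), ([365.0, 116.0, 54.5], [635.4, -219.6, 25.0]), ([308.0, 123.0, 54.4], [620.1, -187.4, 25.0]), ([312.0, 145.0, 55.8], [608.1, -194.4, 25.0])]
pred 279.7 291.4 R 36.2 [([280.0, 288.0, 35.4], [560.6, -188.9, 129.4]), ([279.0, 271.0, 33.0], [567.6, -186.1, 129.4])]
```

View pics/w12.png

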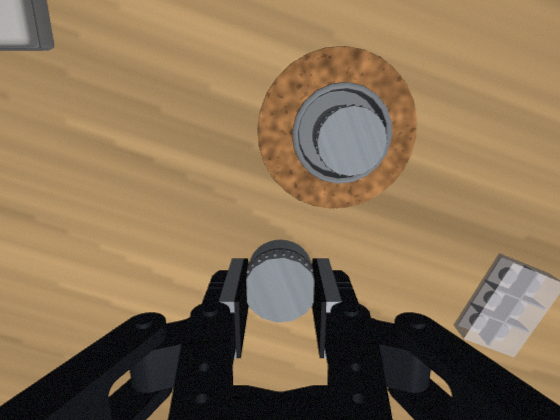

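The large tin stands in the dish with its top at (352,139), about (621.3,-211.5). The small tin is held upright at (280,288). I need +61, -22.5 and down.

Request:
jog_arm:
  commands: [1,10,-3.5,0,0,0,0,1,18,-7,0,0,0,0,1,18,-7,0,0,0,0,1,10,-3,-5,0,0,0,1,4.5,-2,-10,0,0,0,1,0,0,-12,0,0,0,1,0,0,-10,0,0,0,1,0,0,-7,0,0,0]

```text
time_s: 25.43
eef_pos: [618.6, -211.9, 37.0]
orientation: [2.549, -1.835, -0.007]
contact_force: [-0.5, -0.4, 0.1]
opening: 26.9
```

Request:
jog_arm:
  commands: [1,0,0,-5,0,0,0,1,0,0,-3,0,0,0,1,0,0,-2,0,0,0,1,0,0,0,0,0,0,1,0,0,0,0,0,0]

```text
time_s: 25.85
eef_pos: [621.1, -212.9, 29.9]
orientation: [-2.549, 1.836, -0.001]
contact_force: [0.3, 0.7, 0.3]
opening: 27.1
```

Request:
jog_arm:
  commands: [1,-1,1,-2,0,0,0,1,0,0,-1,0,0,0,1,0,0,0,0,0,0]

```text
time_s: 26.1
eef_pos: [619.8, -211.7, 26.6]
orientation: [2.55, -1.836, 0.0]
contact_force: [-0.5, 0.1, -1.2]
opening: 27.2
```

Request:
jog_arm:
  commands: [1,0,0,-1,0,0,0,1,0,0,0,0,0,0]

```text
time_s: 26.27
eef_pos: [619.9, -211.8, 25.5]
orientation: [2.55, -1.836, 0.0]
contact_force: [-0.3, -0.1, -1.2]
opening: 26.7
```

Request:
jog_arm:
  commands: [1,0,0,-1,0,0,0,1,0,0,0,0,0,0]

```text
time_s: 26.43
eef_pos: [620.0, -211.9, 24.6]
orientation: [-2.55, 1.836, -0.001]
contact_force: [-0.3, -1.1, -0.2]
opening: 26.7
```

Request:
jog_arm:
  commands: [1,0,0,-0.5,0,0,0,1,0,0,0,0,0,0]

```text
time_s: 26.6
eef_pos: [620.1, -211.9, 24.5]
orientation: [-2.549, 1.836, -0.001]
contact_force: [-1.1, -0.7, 2.8]
opening: 27.1
```

Request:
jog_arm:
  commands: [0.5,0,0,0,0,0,0,0.3,0,0,0,0,0,0,-1,0,0,0,0,0,0,-1,0,0,0,0,0,0,-1,0,0,0,0,0,0,-1,0,0,4,0,0,0,-1,0,0,12,0,0,0,-1,0,0,25,0,0,0]

```text
time_s: 27.27
eef_pos: [617.8, -211.1, 63.1]
orientation: [2.548, -1.835, -0.01]
contact_force: [-0.1, 0.3, 0.6]
opening: 85.5
```

Request:
jog_arm:
  commands: [-1,0,0,25,0,0,0,-1,-5,20,15,0,0,0,-1,-5,36,5,0,0,0,-1,-5,38,0,0,0,0,-1,-5,38,0,0,0,0,-1,-5,38,0,0,0,0,-1,0,25,0,0,0,0,-1,0,15,0,0,0,0]

```text
time_s: 27.93
eef_pos: [594.7, 1.3, 111.5]
orientation: [-2.551, 1.832, -0.001]
contact_force: [0.1, -0.7, 0.8]
opening: 85.2
```

Request:
jog_arm:
  commands: [-1,0,8,0,0,0,0,-1,0,0,0,0,0,0,-1,0,0,0,0,0,0,-1,0,0,0,0,0,0,-1,0,0,0,0,0,0]

```text
time_s: 28.35
eef_pos: [595.0, 4.9, 110.1]
orientation: [2.548, -1.837, 0.0]
contact_force: [0.9, -0.6, 0.5]
opening: 85.6
```

Run:
```python
from h import *
s=telemetry.observe();f=grab("wrist");print(s["eef_pos"],s["opening"]); save(f,"w13",None,1)
u,v=w2p(f,[[638,18.5,30]])[0];print(u,v,f["img"][int(v),int(u)])
g=f["img"].astype(int); m=((g.max(2)-g.min(2)<25)&(g.min(2)>110)).astype(np.uint8)
m[:, :]=cv2.morphologyEx(m,cv2.MORPH_OPEN,np.ones((5,5)))
n,L=cv2.connectedComponents(m); m=(L==L[int(v),int(u)]).astype(np.uint8)
c=max(cv2.findContours(m,0,1)[0],key=cv2.contourArea); r=cv2.minAreaRect(c); print(r)
b=p2w(f,cv2.boxPoints(r),30); print(b.round(1),b.mean(0)); 
d=np.diff(np.r_[b,b[:1]],axis=0); print([(np.linalg.norm(q).round(1),np.degrees(np.arctan2(q[1],q[0])).round(1)) for q in d])
```

```text
[595.03526875   4.93219871 110.10226266] 85.62761179211869
280.6235783658345 140.69453097007062 [166 165 165]
((282.0, 138.0), (106.0, 70.0), 90.0)
[[665.7  51.3  30. ]
 [680.3   7.1  30. ]
 [612.2 -17.8  30. ]
 [596.2  30.2  30. ]] [638.59908128  17.69136125  30.        ]
[(np.float64(46.5), np.float64(-71.6)), (np.float64(72.6), np.float64(-159.9)), (np.float64(50.6), np.float64(108.4)), (np.float64(72.6), np.float64(16.9))]
```

The case is at (638.6,17.7), with its length already square to the jaws. Picking it up.

Request:
jog_arm:
  commands: [-1,12,4,0,0,0,0,-1,18,5,-15,0,0,0,-1,13.5,4,-25,0,0,0,-1,0,0,-30,0,0,0,-1,0,0,-25,0,0,0,-1,0,0,-15,0,0,0,-1,0,0,-10,0,0,0,-1,0,0,0,0,0,0]

```text
time_s: 29.07
eef_pos: [636.8, 18.5, -12.4]
orientation: [2.546, -1.835, -0.006]
contact_force: [0.3, -0.6, -0.8]
opening: 85.3
```

Request:
jog_arm:
  commands: [-1,0,0,-8,0,0,0,-1,0,0,-6,0,0,0,-1,0,0,-4,0,0,0,-1,0,0,0,0,0,0]

```text
time_s: 29.4
eef_pos: [638.1, 19.1, -28.2]
orientation: [2.549, -1.835, -0.0]
contact_force: [0.0, -0.8, 0.8]
opening: 85.3
```

Request:
jog_arm:
  commands: [1,0,0,0,0,0,0,1,0,0,0,0,0,0,1,0,0,0,0,0,0,1,0,0,0,0,0,0,1,0,0,0,0,0,0,1,0,0,0,0,0,0,1,0,0,0,0,0,0]

```text
time_s: 29.98
eef_pos: [639.1, 19.2, -27.1]
orientation: [-2.549, 1.835, -0.002]
contact_force: [-0.4, 0.6, 5.0]
opening: 49.1
```

The case is gripped (49 mm). I'll lift it, turn it 17.5° to line up with the mat, and stop short of the mat for a look.

Request:
jog_arm:
  commands: [1,0,0,4,0,0,0,1,0,0,12,0,0,0,1,0,0,22,0,0,0,1,0,0,28,0,0,0,1,-5,0,20,0,0,0,1,-15,1,9,0,0,2.5,1,-25,2,0,0,0,4,1,-33,3,0,0,0,4]

```text
time_s: 30.65
eef_pos: [561.8, 25.1, 68.5]
orientation: [-2.707, 1.589, -0.006]
contact_force: [-1.1, -0.8, -0.7]
opening: 48.8
```

Request:
jog_arm:
  commands: [1,-36,3,0,0,0,4,1,-36,3,0,0,0,3,1,-36,3,0,0,0,0,1,-30,2,0,0,0,0,1,-22,2,0,0,0,0,1,-14,0,0,0,0,0,1,-7,0,0,0,0,0,1,-2,0,0,0,0,0]

```text
time_s: 31.32
eef_pos: [376.3, 38.2, 67.5]
orientation: [2.799, -1.426, 0.0]
contact_force: [0.5, 0.1, -1.1]
opening: 48.4
```

Request:
jog_arm:
  commands: [1,0,0,0,0,0,0,1,0,0,0,0,0,0,1,0,0,0,0,0,0,1,0,0,0,0,0,0]

```text
time_s: 31.65
eef_pos: [378.4, 38.2, 67.0]
orientation: [-2.799, 1.427, -0.001]
contact_force: [0.9, -0.2, -0.9]
opening: 48.9
```

Run:
```python
from h import *
s=telemetry.observe();f=grab("wrist");print(s["eef_pos"],s["opening"],s["orientation"]); save(f,"w14",None,1)
a=np.radians(36.4);e=np.array([np.cos(a),np.sin(a)]);n=np.array([-e[1],e[0]])
print(w2p(f,[[*(np.array([468,103])+i*56*e+j*36*n),5] for i,j in((1,1),(1,-1),(-1,-1),(-1,1))]).round(1))
```

```text
[378.36155232  38.16492565  67.02680918] 48.92296751729584 [-2.79887880e+00  1.42653006e+00 -6.90357119e-04]
[[213.9 -78.9]
 [345.2 -80.1]
 [337.3 128.4]
 [224.6 129.3]]
```

View pics/w14.png

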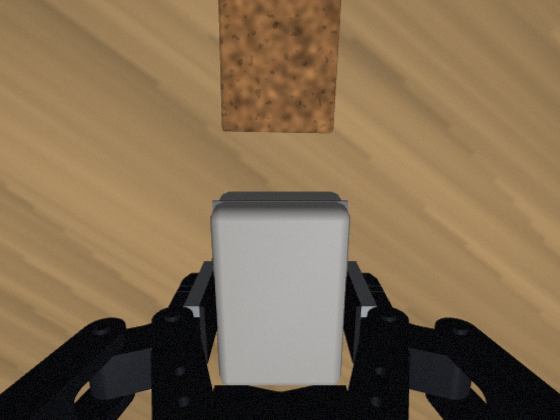

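The mat's near corners are at (222,131) and (333,132). It is aligned with the case, and its centre works out near (465,103.5).

Run:
```python
from h import *
s=telemetry.observe();f=grab("wrist")
c=p2w(f,[(281,204),(281,386)],124);print(c.round(1),np.linalg.norm(c[0]-c[1]),c.mean(0)-s["eef_pos"])
m=p2w(f,[(222,131),(333,132)],5);print(m.round(1)); d=m[1]-m[0];a=np.arctan2(d[1],d[0])+np.pi/2;print(np.degrees(a),m.mean(0)[:2]+56*np.array([np.cos(a),np.sin(a)]),np.linalg.norm(d))
```

```text
[[410.3  61.2 124. ]
 [349.   16.7 124. ]] 75.8089481225732 [ 1.49775734  0.79150912 57.025524  ]
[[399.5  99.5   5. ]
 [440.7  41.6   5. ]]
35.44864971536193 [465.72512772 103.02801234] 71.01962170617186
```

Request:
jog_arm:
  commands: [1,14,10,0,0,0,0,1,24,18,0,0,0,0,1,24,18,0,0,0,0,1,15,11,-10,0,0,0,1,9,7,-18,0,0,0,1,0,0,-20,0,0,0,1,0,0,-15,0,0,0,1,0,0,-10,0,0,0]

```text
time_s: 32.42
eef_pos: [462.8, 102.2, -7.8]
orientation: [2.798, -1.425, -0.003]
contact_force: [1.3, -1.0, -1.1]
opening: 48.8
```

Request:
jog_arm:
  commands: [1,0,0,-6,0,0,0,1,0,0,-4,0,0,0,1,0,0,-2,0,0,0,1,0,0,0,0,0,0,1,0,0,0,0,0,0]

```text
time_s: 32.83
eef_pos: [463.9, 102.2, -17.5]
orientation: [-2.798, 1.426, -0.002]
contact_force: [0.8, 0.1, -0.6]
opening: 48.5
```

Request:
jog_arm:
  commands: [1,0,0,-1,0,0,0,1,0,0,0,0,0,0]

```text
time_s: 33.0
eef_pos: [463.7, 102.2, -18.5]
orientation: [-2.799, 1.426, -0.001]
contact_force: [0.2, 0.5, -1.0]
opening: 48.5
```

Request:
jog_arm:
  commands: [1,0,0,-1,0,0,0,1,0,0,0,0,0,0]

```text
time_s: 33.17
eef_pos: [463.4, 102.2, -19.9]
orientation: [-2.799, 1.426, -0.0]
contact_force: [-0.0, -0.2, -1.2]
opening: 48.9
```

Request:
jog_arm:
  commands: [1,0,0,-1,0,0,0,1,0,0,0,0,0,0]

```text
time_s: 33.33
eef_pos: [463.3, 102.2, -21.0]
orientation: [2.799, -1.426, 0.0]
contact_force: [-0.4, 0.4, -0.1]
opening: 48.8
```

Request:
jog_arm:
  commands: [1,0,0,-1,0,0,0,1,0,0,0,0,0,0]

```text
time_s: 33.5
eef_pos: [463.5, 102.2, -22.0]
orientation: [-2.799, 1.426, -0.0]
contact_force: [0.2, 0.5, -1.0]
opening: 49.2
```

Request:
jog_arm:
  commands: [1,0,0,-0.5,0,0,0,1,0,0,0,0,0,0]

```text
time_s: 33.67
eef_pos: [463.4, 102.2, -22.1]
orientation: [-2.799, 1.426, -0.0]
contact_force: [-1.8, -0.3, 4.2]
opening: 48.8
```

Request:
jog_arm:
  commands: [0,0,0,0,0,0,0,-0.5,0,0,0,0,0,0,-1,0,0,0,0,0,0,-1,0,0,0,0,0,0,-1,0,0,5,0,0,0,-1,0,0,14,0,0,0,-1,0,0,28,0,0,0,-1,0,0,35,0,0,0]

```text
time_s: 34.33
eef_pos: [461.6, 101.8, 59.0]
orientation: [2.796, -1.425, -0.006]
contact_force: [1.2, 0.7, 0.1]
opening: 85.1
```

Request:
jog_arm:
  commands: [-1,0,-8,25,0,0,0,-1,1,-22,10,0,0,-3,-1,2,-35,0,0,0,-5.5,-1,2,-38,0,0,0,-5.5,-1,2,-38,0,0,0,-5.5,-1,2,-38,0,0,0,-5.5,-1,2,-38,0,0,0,-5.5,-1,2,-38,0,0,0,-5]

```text
time_s: 35.0
eef_pos: [476.1, -154.7, 95.0]
orientation: [-2.226, 2.217, -0.001]
contact_force: [1.3, 0.1, 0.2]
opening: 85.6
```

Request:
jog_arm:
  commands: [-1,2,-38,0,0,0,-3,-1,2,-38,0,0,0,-2,-1,2,-38,0,0,0,0,-1,2,-36,0,0,0,0,-1,2,-30,0,0,0,0,-1,2,-22,0,0,0,0,-1,2,-14,0,0,0,0,-1,1,-8,0,0,0,0]

```text
time_s: 35.67
eef_pos: [491.4, -378.4, 94.4]
orientation: [2.131, -2.309, 0.0]
contact_force: [0.8, -0.1, 0.1]
opening: 85.6
```

Request:
jog_arm:
  commands: [-1,0,0,0,0,0,0,-1,0,0,0,0,0,0,-1,0,0,0,0,0,0,-1,0,0,0,0,0,0,-1,0,0,0,0,0,0]

```text
time_s: 36.08
eef_pos: [491.5, -375.7, 94.7]
orientation: [-2.134, 2.306, 0.0]
contact_force: [-0.4, -0.4, -0.4]
opening: 85.0
```

Run:
```python
from h import *
s=telemetry.observe();f=grab("wrist");print(s["eef_pos"],s["opening"],s["time_s"])
R=Ro.from_rotvec(s["orientation"]).as_matrix();print("yaw",np.degrees(np.arctan2(R[1,0],R[0,0])))
u,v=w2p(f,[[538,-383.5,18]])[0];print(u,v)
im=f["img"][:,:,::-1]; x,y=int(u)-125,max(0,int(v)-94); print("crop origin",x,y)
cv2.imwrite("pics/w15.png",cv2.resize(im[y:y+188,x:x+250],None,fx=3.2,fy=3.2,interpolation=2)[:600])
cv2.imwrite("pics/w15full.png",im)
```

```text
[ 491.50562931 -375.67946257   94.74171573] 85.03766548873165 36.0833
yaw -94.43376995666185
285.4713471275872 138.56614023546987
crop origin 160 44
```

View pics/w15.png

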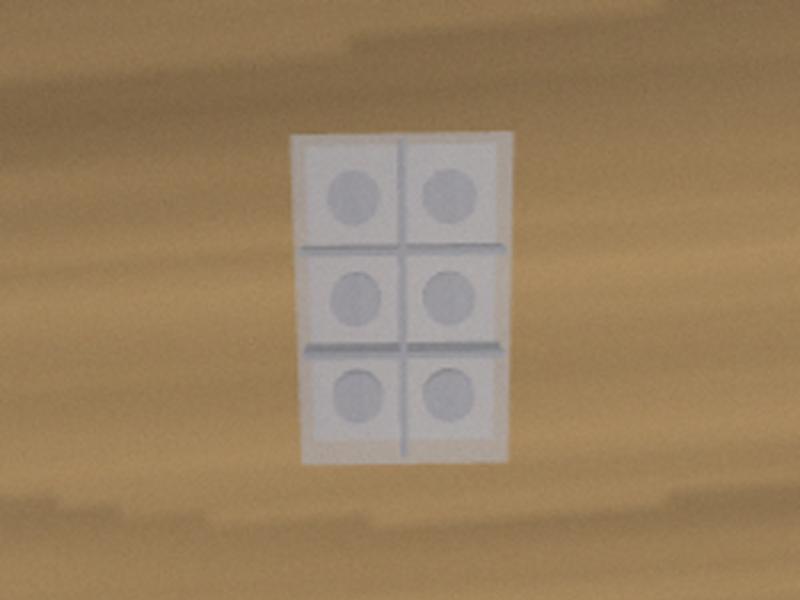

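The crop shows the clear organizer, six cells, nearly square with the jaws. Its corners are (291,135), (513,132), (508,462), (302,464).

Run:
```python
from h import *
s=telemetry.observe();f=grab("wrist")
p=np.array([(291,135),(513,132),(508,462),(302,464)])/3.2+[160,44]
b=p2w(f,p,18);print(b.round(1),b.mean(0)-s["eef_pos"]);d=np.diff(np.r_[b,b[:1]],axis=0)
print([(np.linalg.norm(q).round(1),np.degrees(np.arctan2(q[1],q[0])).round(1)) for q in d],s["eef_pos"])
t=grab("top");print(w2p(t,[[464.9,103,35],[621.3,-211.5,70]]))
```

```text
[[ 573.7 -363.6   18. ]
 [ 570.7 -409.    18. ]
 [ 501.3 -404.8   18. ]
 [ 504.4 -359.    18. ]] [ 45.96080732  -8.23355043 -76.78269258]
[(np.float64(45.5), np.float64(-93.7)), (np.float64(69.6), np.float64(176.5)), (np.float64(45.8), np.float64(86.1)), (np.float64(69.4), np.float64(-3.8))] [ 491.53990085 -375.87804615   94.78269258]
[[232.89475643 244.0941748 ]
 [377.88006186 169.03050986]]
```

Request:
jog_arm:
  commands: [-1,14,-3,0,0,0,0.7,-1,18,-3,-15,0,0,0,-1,14,-2,-25,0,0,0,-1,0,0,-28,0,0,0,-1,0,0,-22,0,0,0,-1,0,0,-14,0,0,0,-1,0,0,-6,0,0,0,-1,0,0,0,0,0,0]

```text
time_s: 36.9
eef_pos: [536.5, -384.0, -17.1]
orientation: [2.146, -2.293, -0.005]
contact_force: [-1.0, -0.0, 0.1]
opening: 85.6
```

Request:
jog_arm:
  commands: [-1,0,0,-7,0,0,0,-1,0,0,-5,0,0,0,-1,0,0,-2,0,0,0,-1,0,0,0,0,0,0]

```text
time_s: 37.23
eef_pos: [537.4, -384.9, -29.4]
orientation: [2.146, -2.294, 0.0]
contact_force: [0.2, -0.5, 0.3]
opening: 84.9
```

Request:
jog_arm:
  commands: [1,0,0,0,0,0,0,1,0,0,0,0,0,0,1,0,0,0,0,0,0,1,0,0,0,0,0,0,1,0,0,0,0,0,0,1,0,0,0,0,0,0,1,0,0,0,0,0,0]

```text
time_s: 37.82
eef_pos: [538.0, -385.2, -28.6]
orientation: [-2.146, 2.294, -0.003]
contact_force: [1.3, 0.3, 5.9]
opening: 44.4
```

Request:
jog_arm:
  commands: [1,0,0,4,0,0,0,1,0,0,12,0,0,0,1,0,0,22,0,0,0,1,0,0,30,0,0,0,1,0,4,25,0,0,0,1,-2,14,12,0,0,0,1,-8,28,5,0,0,3,1,-12,34,0,0,0,5]

```text
time_s: 38.48
eef_pos: [516.3, -304.9, 82.0]
orientation: [-2.302, 2.136, -0.006]
contact_force: [0.5, 0.9, -1.6]
opening: 44.4
```

Request:
jog_arm:
  commands: [1,-14,34,0,0,0,5,1,-14,34,0,0,0,5,1,-14,34,0,0,0,5,1,-14,34,0,0,0,5,1,-14,34,0,0,0,5,1,-14,34,0,0,0,4,1,-14,34,0,0,0,2.5,1,-14,34,0,0,0,0]

```text
time_s: 39.15
eef_pos: [401.0, -30.8, 80.2]
orientation: [2.796, -1.432, -0.002]
contact_force: [0.7, 0.5, -0.7]
opening: 44.7
```

Request:
jog_arm:
  commands: [1,-12,28,0,0,0,0,1,-10,20,0,0,0,0,1,-5,12,0,0,0,0,1,-2,7,0,0,0,0,1,0,4,0,0,0,0,1,0,0,0,0,0,0,1,0,0,0,0,0,0,1,0,0,0,0,0,0]

```text
time_s: 39.82
eef_pos: [374.8, 37.7, 80.5]
orientation: [2.795, -1.435, 0.0]
contact_force: [0.5, 0.4, -0.1]
opening: 44.2
```

Run:
```python
from h import *
s=telemetry.observe();f=grab("wrist");print(s["eef_pos"],s["opening"]);save(f,"w16")
R=Ro.from_rotvec(s["orientation"]).as_matrix();print("yaw",np.degrees(np.arctan2(R[1,0],R[0,0])))
u,v=w2p(f,[[464.9,103,35]])[0];print(u,v)
```

```text
[374.75282547  37.67614848  80.48083049] 44.18019328672036
yaw -54.35612097818044
278.94667957148016 26.096735515176107
```

View pics/w16.png

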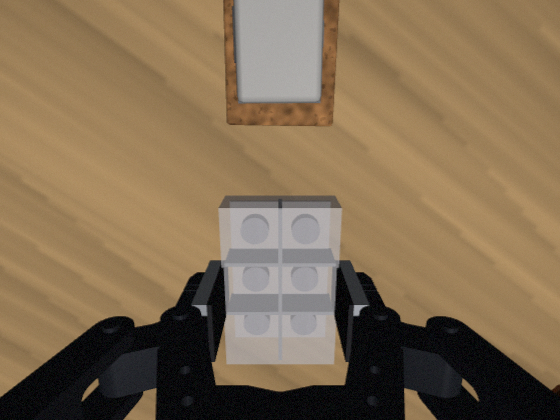

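The case is centred on the mat with even margins; its near top edge runs (237,102)–(322,102). The organizer is held level, top face rows 208–364, and square to the case.

Run:
```python
from h import *
s=telemetry.observe();f=grab("wrist");print(s["eef_pos"])
m=p2w(f,[(237,102),(322,102)],35);d=m[1]-m[0];a=np.arctan2(d[1],d[0])+np.pi/2;print(m.round(1),np.degrees(a),m.mean(0)[:2]+38*np.array([np.cos(a),np.sin(a)]),np.linalg.norm(d))
c=p2w(f,[(280,208),(280,364)],s["eef_pos"][2]+46.6);print(c.round(1),np.linalg.norm(c[0]-c[1]),c.mean(0)-s["eef_pos"])
```

```text
[374.75169943  37.5992335   80.48433847]
[[418.1  99.5  35. ]
 [446.9  59.3  35. ]] 35.6028654198069 [463.43879328 101.48176615] 49.44655627846514
[[403.1  58.1 127.1]
 [346.7  17.6 127.1]] 69.43179926745184 [ 0.15421385  0.254382   46.6       ]
```

Request:
jog_arm:
  commands: [1,14,10,0,0,0,0,1,25,18,0,0,0,0,1,25,18,0,0,0,0,1,16,12,-8,0,0,0,1,9.5,6.5,-14,0,0,0,1,0,0,-16,0,0,0,1,0,0,-12,0,0,0,1,0,0,-8,0,0,0]

```text
time_s: 40.58
eef_pos: [463.5, 102.1, 21.0]
orientation: [2.793, -1.434, -0.003]
contact_force: [-0.4, 0.6, -1.2]
opening: 44.1
```

Request:
jog_arm:
  commands: [1,0,0,-6,0,0,0,1,0,0,-3,0,0,0,1,0,0,-1,0,0,0,1,0,0,0,0,0,0,1,0,0,0,0,0,0]

```text
time_s: 41.0
eef_pos: [464.4, 102.7, 13.1]
orientation: [-2.795, 1.434, -0.002]
contact_force: [0.3, -0.3, -0.5]
opening: 44.5
```

Request:
jog_arm:
  commands: [1,0,0,-1,0,0,0,1,0,0,-1,0,0,0,1,0,0,0,0,0,0]

```text
time_s: 41.25
eef_pos: [463.9, 102.7, 10.7]
orientation: [-2.795, 1.434, -0.001]
contact_force: [-0.7, -0.5, -0.7]
opening: 44.0
```

Request:
jog_arm:
  commands: [1,0,0,-1,0,0,0,1,0,0,0,0,0,0]

```text
time_s: 41.42
eef_pos: [463.8, 102.7, 9.5]
orientation: [2.795, -1.434, -0.0]
contact_force: [-0.1, -0.5, -1.1]
opening: 44.8
```

Request:
jog_arm:
  commands: [1,0,0,-1,0,0,0,1,0,0,-1,0,0,0,1,0,0,0,0,0,0]

```text
time_s: 41.67
eef_pos: [463.7, 102.7, 7.3]
orientation: [2.795, -1.434, -0.0]
contact_force: [0.2, 0.3, -1.1]
opening: 44.3
```

Request:
jog_arm:
  commands: [1,0,0,-0.7,0,0,0,1,0,0,0,0,0,0]

```text
time_s: 41.83
eef_pos: [463.8, 102.7, 6.7]
orientation: [2.795, -1.434, -0.0]
contact_force: [-0.7, 0.5, -0.3]
opening: 44.4
```

Request:
jog_arm:
  commands: [1,0,0,-0.5,0,0,0,1,0,0,0,0,0,0]

```text
time_s: 42.0
eef_pos: [464.0, 102.7, 6.4]
orientation: [-2.795, 1.434, -0.0]
contact_force: [-0.0, 1.1, -0.2]
opening: 44.3
```

Request:
jog_arm:
  commands: [1,0,0,-0.6,0,0,0,1,0,0,0,0,0,0,0,0,0,0,0,0,0,-0.5,0,0,0,0,0,0,-1,0,0,0,0,0,0,-1,0,0,0,0,0,0,-1,0,0,0,0,0,0,-1,0,0,4,0,0,0]

```text
time_s: 42.67
eef_pos: [463.3, 102.6, 9.2]
orientation: [2.794, -1.433, -0.002]
contact_force: [-0.7, -0.5, -0.2]
opening: 85.4
```

Request:
jog_arm:
  commands: [-1,0,0,14,0,0,0,-1,0,0,28,0,0,0,-1,0,0,35,0,0,0,-1,-12,-8,25,0,0,0,-1,-22,-16,10,0,0,0,-1,-22,-16,0,0,0,0,-1,-12,-8,0,0,0,0,-1,0,0,0,0,0,0]

```text
time_s: 43.33
eef_pos: [392.9, 53.6, 121.7]
orientation: [2.793, -1.435, -0.002]
contact_force: [-0.3, 0.0, -0.7]
opening: 85.3
```

Request:
jog_arm:
  commands: [-1,0,0,0,0,0,0,-1,0,0,0,0,0,0,-1,0,0,0,0,0,0]

```text
time_s: 43.58
eef_pos: [397.0, 55.1, 121.5]
orientation: [-2.795, 1.433, -0.0]
contact_force: [-0.1, -0.5, -0.5]
opening: 85.8
```

Run:
```python
from h import *
s=telemetry.observe();f=grab("wrist");print(s["eef_pos"],s["opening"],s["time_s"],s["contact_force"].round(1))
t=grab("top");sc=grab("scene")
a=cv2.resize(f["img"],(400,300)); 
def crop(q,X,w,h):
    u,v=w2p(q,[X])[0].astype(int);u=max(u,w//2);v=max(v,h//2); return cv2.resize(q["img"][v-h//2:v+h//2,u-w//2:u+w//2],(400,300),interpolation=2)
g=np.vstack([np.hstack([a,crop(sc,[464,102,40],72,54)]),np.hstack([crop(t,[621,-211,40],80,60),crop(sc,[621,-211,40],80,60)])])
cv2.imwrite("pics/fin.png",g[:,:,::-1])
circ(t,(621,-211.5),70,15,8)
```

```text
[396.96185909  55.12249982 121.54647708] 85.79820940657788 43.5833 [-0.1 -0.5 -0.5]
pred 377.9 169.2 R 6.9 None
```

The picture quota is used up, so I'll check numerically: intensity profiles through the organizer and case, then circle fits over the tins.

Run:
```python
from h import *
f=grab("wrist")
a=np.radians(35.8);e=np.array([np.cos(a),np.sin(a)]);n=np.array([-e[1],e[0]]);C=np.array([464.2,102.5])
def quad(L,W,h): return w2p(f,[[*(C+i*L/2*e+j*W/2*n),h] for i,j in((1,1),(1,-1),(-1,-1),(-1,1))]).round(1).tolist()
print("org top",quad(70,46,53));print("case top",quad(76,50,35));print("mat",quad(112,72,5))
u,v=w2p(f,[[*C,53]])[0]; g=cv2.cvtColor(f["img"],cv2.COLOR_RGB2GRAY).astype(int); sat=np.ptp(f["img"].astype(int),axis=2)
for off in(-20,20):
    r=int(v)+off; print("row",r,[(x,int(g[r-1:r+2,x].mean()),int(sat[r-1:r+2,x].mean())) for x in range(int(u)-64,int(u)+65,4)])
for off in(-20,20):
    c=int(u)+off; print("col",c,[(y,int(g[y,c-1:c+2].mean()),int(sat[y,c-1:c+2].mean())) for y in range(max(0,int(v)-110),int(v)+100,5)])
```

```text
org top [[243.5, 21.5], [319.6, 21.4], [316.4, 138.6], [246.8, 138.7]]
case top [[242.9, 21.9], [319.9, 21.7], [316.6, 140.1], [246.3, 140.2]]
mat [[230.7, 2.2], [331.7, 2.0], [326.1, 158.4], [236.5, 158.6]]
row 62 [(217, 139, 72), (221, 136, 71), (225, 136, 71), (229, 137, 71), (233, 135, 71), (237, 85, 64), (241, 95, 72), (245, 140, 7), (249, 164, 4), (253, 164, 4), (257, 166, 5), (261, 167, 4), (265, 166, 5), (269, 165, 4), (273, 166, 3), (277, 167, 2), (281, 146, 4), (285, 165, 4), (289, 166, 3), (293, 168, 4), (297, 168, 2), (301, 166, 4), (305, 166, 2), (309, 167, 2), (313, 164, 3), (317, 148, 3), (321, 73, 59), (325, 74, 58), (329, 86, 65), (333, 135, 67), (337, 131, 66), (341, 129, 64), (345, 123, 64)]
row 102 [(217, 128, 67), (221, 132, 67), (225, 133, 66), (229, 132, 69), (233, 131, 68), (237, 83, 64), (241, 101, 72), (245, 96, 3), (249, 153, 3), (253, 155, 4), (257, 156, 5), (261, 156, 4), (265, 155, 3), (269, 156, 3), (273, 157, 4), (277, 156, 3), (281, 149, 3), (285, 157, 3), (289, 158, 3), (293, 158, 5), (297, 155, 4), (301, 157, 4), (305, 157, 5), (309, 157, 6), (313, 
[... 536 characters left out ...]
 170, 2), (140, 146, 4), (145, 94, 72), (150, 94, 72), (155, 70, 55), (160, 131, 67), (165, 128, 66), (170, 125, 64), (175, 127, 64), (180, 127, 67)]
col 301 [(0, 121, 64), (5, 83, 63), (10, 96, 69), (15, 85, 65), (20, 101, 75), (25, 144, 19), (30, 162, 4), (35, 167, 2), (40, 151, 3), (45, 149, 6), (50, 152, 4), (55, 151, 4), (60, 168, 3), (65, 147, 4), (70, 166, 4), (75, 163, 3), (80, 153, 3), (85, 153, 5), (90, 153, 6), (95, 170, 3), (100, 148, 5), (105, 169, 5), (110, 165, 5), (115, 156, 5), (120, 154, 5), (125, 163, 4), (130, 171, 5), (135, 171, 2), (140, 144, 5), (145, 95, 72), (150, 104, 78), (155, 91, 67), (160, 134, 68), (165, 132, 68), (170, 139, 69), (175, 132, 67), (180, 129, 67)]
```

Request:
jog_arm:
  commands: [-1,10,-20,10,0,0,0,-1,20,-36,10,0,0,0,-1,20,-36,10,0,0,0,-1,20,-36,0,0,0,0,-1,20,-36,0,0,0,0,-1,18,-25,0,0,0,0,-1,10,-15,0,0,0,0,-1,4,-5,0,0,0,0]

```text
time_s: 44.45
eef_pos: [519.0, -155.6, 150.8]
orientation: [2.793, -1.437, 0.001]
contact_force: [-0.4, 0.9, 0.3]
opening: 85.5
```

Request:
jog_arm:
  commands: [-1,20,-30,0,0,0,0,-1,12,-20,0,0,0,0,-1,5,-8,0,0,0,0,-1,0,0,0,0,0,0,-1,0,0,0,0,0,0,-1,0,0,0,0,0,0]

```text
time_s: 44.95
eef_pos: [553.2, -209.5, 151.2]
orientation: [-2.796, 1.432, 0.003]
contact_force: [-0.1, -0.4, 1.3]
opening: 85.4
```

Run:
```python
from h import *
s=telemetry.observe();f=grab("wrist");print(s["eef_pos"])
circ(f,(621.3,-211.5),70,15,30,3);circ(f,(621.3,-211.5),50,20,30,3);circ(f,(621.3,-211.5),25,32,30,3);circ(f,(620,-210),5,55,30,3)
```

```text
[ 553.24876026 -209.51898803  151.24864439]
pred 340.2 127.2 R 22.3 [([339.0, 131.0, 22.6], [618.8, -212.4, 70.0])]
pred 335.9 125.0 R 27.7 [([332.0, 127.0, 27.7], [618.5, -210.0, 50.0]), ([332.0, 116.0, 28.2], [624.7, -205.1, 50.0])]
pred 331.4 122.7 R 41.1 [([328.0, 120.0, 37.3], [621.4, -208.0, 25.0]), ([353.0, 113.0, 41.8], [637.4, -220.9, 25.0])]
pred 326.0 121.3 R 67.3 [([325.0, 119.0, 64.4], [621.0, -208.1, 5.0])]
```

```bash
python3 -c "
from bench import arm; print(arm.close_job())"
```

```text
the job is handed in; nothing more can be done
None
```

I built both piles in the order asked and handed the job in at about 45 s. No verdict was reported.

- **Dish, two failed grasps:** the real finger ends sit about 32 mm behind the reported TCP when shut and about 45 mm when open. The first two closings therefore passed above the dish. I triangulated the tips in the wrist image and corrected for that, and every grasp after it held on the first try.
- **Round mat:** my last circle fits put the dish within 1 mm of the mat centre. The large tin came out about 3–4 mm from the dish centre, and the small tin about 2–3 mm from the large one. The fits themselves scatter by 2–3 mm.
- **Oblong mat:** the case was centred on the mat with even margins and aligned to about 1°. The organizer's central divider lies mid-way across the case, and its edges are within about 3 mm of expected.
- **Touching down:** the tins and the case were lowered until the force rose (3–5 N) before I let go. The dish and organizer showed no clear rise, so I released them at the height worked out from the grasp.

**Checks not made:** the 16-picture limit was reached, so the final organizer and tower checks are from numbers only. I did not re-measure the brush or cactus at the end. The arm never went near them and felt no unexpected force.

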